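# Hang the spoon pot on the buffet rail

## Task

Take the red S-hook off the caddy's carrying bar and hang it on the chrome rail; then hang the blue spoon pot by its wire handle from the hook's lower bend, so that rail, hook and pot make one chain, hanging still and clear of the table. Keep the pot upright so that no stirrers would fall out, and leave the turquoise dip bowl, the cup stack and the cake plate where they stand.

Things in the scene. Friction and masses are not known exactly. Their poses are not given: they have to be found in the camera images.
- rail_mid (a point): Middle of the chrome rail of the buffet stand, on the bar's axis, 310 mm above the table; y runs along the bar, z is up. The bar is round, 12 mm thick and 340 mm long, between two posts (18 mm thick, with feet 110 x 30 x 12 mm lying along x). The stand is fixed.
- caddy_bar (a point): Middle of the round wooden carrying bar (12 mm thick, 200 mm long along y, z up) of the table caddy, 215 mm above the table; the S-hook starts on it. The caddy is fixed: tray 120 x 220 x 50 mm (x, y, z) under the bar, an upright 50 mm wide and 230 mm high at each end of the bar, four jars 77 mm high standing 70 mm to either side of the tray's middle.
- hook_mid (a point): Centre of the red S-hook: flat coated-steel strap 16 mm wide (along y), 4 mm thick, bent to an S 140 mm high in its x-z plane, z up as it hangs. A straight shank slants through the centre, 28.6 degrees off z, upper end towards -x, lower end towards +x. Hung freely, the centre is about 60 mm straight below the axis of a 12 mm bar. 0.12 kg.
- hook_top (a point): Centre of the S-hook's upper bend (empty space), 46 mm above hook_mid, same axes. The bend (inner radius 20 mm, outer 24) leaves the shank on the -x side, goes over the top and ends in a tip on the +x side, 21 mm beside and 8 mm below this point. Way in, between tip and shank: about 32 mm. Hung on a 12 mm bar this point lies 14 mm below the bar's axis.
- hook_low (a point): Centre of the S-hook's lower bend (empty space), 46 mm below hook_mid, same axes. It is the upper bend turned half round: it passes under this point and its tip stands on the -x side (the robot's side at the start), 21 mm beside and 8 mm above this point; way in about 32 mm wide. A 7 mm handle wire hanging in it has its axis about 16 mm below this point.
- hook: The S-hook as a whole, loose; origin and axes as hook_mid.
- pot_mid (a point): Point on the axis of the blue spoon pot, 45 mm above its underside. Pot: loose upright cylinder 62 mm in diameter, 78 mm high, z up, 0.2 kg, with wooden stirrers fixed in it up to 18 mm above the rim. A stiff wire handle (7 mm thick, fixed) stands in its y-z plane, from inside the rim at y = +-26 mm up to y = +-28 mm, 112 mm up, then in to the crown.
- pot_crown (a point): Middle of the crown, the highest part of the pot's wire handle, on the wire's axis: 136 mm above the pot's underside, 91 mm above pot_mid, same axes. The crown is straight and level from y = -12 to +12 mm. Pot and handle are the same turned by half a turn.
- pot: The spoon pot as a whole, loose; origin at the centre of its underside, axes as pot_mid.
- bowl: Bystander: small turquoise dip bowl, 84 mm wide and 50 mm high, at one end of the rail; origin at the centre of its underside.
- cups: Bystander: stack of white drinking cups, 72 mm wide and 135 mm high, at the other end of the rail; origin at the centre of its underside.
- plate: Bystander: white plate, 200 mm wide, with three slices of cake 54 mm high, between the robot and the rail; origin at the centre of its underside.
There are look-alikes about, which are no part of the job. Of the things that look like the hook, the smaller one is meant.

How it is judged:
On the way:
1. the S-hook hangs on the chrome rail, let go (x of hook_top in the frame of rail_mid between -0.016 and 0.016 m and z of hook_top in the frame of rail_mid between -0.019 and -0.002 m and y of hook_top in the frame of rail_mid between -0.16 and 0.16 m and contact force between the fingers and hook below 0.05 N), for 0.3 s.
At the end, for the whole second after the job is handed in: S-hook hung on the rail between the posts (upper bend centre within 16 mm sideways of the bar axis, 2 to 19 mm below it); handle crown in its lower bend (within 26 mm of the bend centre, 5 mm or more below it); pot over 20 mm off the table, within 0.3 rad of upright; both under 0.05 m/s (x of hook_top in the frame of rail_mid between -0.016 and 0.016 m and z of hook_top in the frame of rail_mid between -0.019 and -0.002 m and y of hook_top in the frame of rail_mid between -0.16 and 0.16 m and distance between pot_crown and hook_low below 0.026 m and z of pot_crown in the frame of hook_low below -0.005 m and height (world z) of pot above 0.02 m and angle between pot_mid's own z axis and vertical below 0.3 rad and linear speed of each of hook, pot below 0.05 m/s); the robot touches nothing.
It fails at once if the pot tips more than 0.8 rad (angle between pot_mid's own z axis and vertical above 0.8 rad).
It fails at once if the dip bowl is moved by more than 30 mm (distance of bowl from where it was at the start of the episode above 0.03 m).
It fails at once if the cup stack is moved by more than 30 mm (distance of cups from where it was at the start of the episode above 0.03 m).
It fails at once if the cake plate is moved by more than 30 mm (distance of plate from where it was at the start of the episode above 0.03 m).
It also fails if it takes over 72 s, if anything falls off the work surface, if the arm or the gripper's body presses on something with over 40 N, if the wrist force passes 120 N, or if a joint passes its speed limit or range.

## Robot

A 6-joint arm with a two-finger parallel gripper is mounted at the origin on the work surface. World frame = base frame: x ahead of the robot, y to its left, z up, the work surface at z = 0. Lengths are in m, angles in rad, forces in N, time in s.
With the tool pointing down it reaches from about 0.325 to 0.85 m from the base axis. Payload 15.5 kg.
Tool frame: the origin (TCP) lies at the very end of the fingers, on their centre line; the grasp point (between the pads) lies 19 mm behind it; z points along the fingers, x is the direction in which the jaws open and shut, and the axes are right-handed (so a half turn about z gives the same grasp; the last joint's range is limited). The gripper opens to 91 mm and grips with 3 to 60 N. Pads are 32 mm wide; open, the fingers measure 118 mm over their backs; the gripper's body (76 mm by 178 mm) begins 60 mm behind the grasp point.
Start: joints at [-1.425, 0.494, 1.345, -0, 1.302, -0.096], TCP at [0.15, -0.607, 0.182] pointing down, gripper open.
Joint ranges: [-2.91, 2.91], [-0.82, 2.16], [0.22, 2.67], [-1.22, 4.37], [0.12, 2.79], [-3.08, 3.08]. Speed limits (rad/s): [1.89, 1.89, 2.57, 3.01, 3.01, 3.01].

## Interface

Orientations are given as a rotation vector (axis times angle).
In Python, from workcell import r gives the robot as it stands. The module is installed in compiled form; this text tells all that it offers.
- The arm moves only by the tool arm_command, never from a script. Its argument "targets" is a list that holds one entry, the list of rows, each a list of 7 numbers: the shift along the world's x, y, z in mm, then the turn, a rotation vector about the world's x, y, z in degrees, then the finger opening in mm, from 0 to 91.2. In form: [[[dx, dy, dz, wx, wy, wz, jaw], ...]]. A call has 1 to 12 rows; each row shifts and turns the commanded pose from where the row before left it; what a row does not reach is not made up. A row lasts 1/8 s, in which the tool goes at most 62.5 mm and 10.7 degrees, less where a joint would pass 70% of its speed; a pose out of reach is approached as far as the arm can. A call is refused whole if a number of a shift passes 62.5 or a number of a turn 10.7, either way. A call with a gripper value outside its range is refused whole. The fingers move at their own pace and stop on an object; "newtons" is the grip in N (left out, the last holds). Time passes only in rows, so rows that do not move let the fingers close. It gives the time, the measured TCP pose, the force and the opening at its end, in the units of the state.
- r.sense(): the state, without advancing time (a new reading comes with each control period).
- r.capture(name): name is "scene" or "top" or "wrist"; returns a dict with "color" (480x640x3 uint8, red, green, blue), "range_z" (480x640 float32, m along the optical axis (not along the pixel's ray), 0 where there is no reading), "K" (3x3 intrinsics, pixels), "T" (4x4, takes a point from camera to world coordinates); the wrist camera has in their place "T_tool_cam" (4x4, takes a point from camera to tool coordinates, whose origin is the TCP and whose axes are the tool frame's). Camera axes: x right, y up, looking along -z (the intrinsics and any distortion apply to the point x, -y, -z); pixel columns grow to the right and rows downward; lengths in m; the calibration is good to about 2 mm. A picture is of the moment at which its call begins: read the wrist's pose just before it.
- r.job_done(): hands the job in, once; it reports no verdict.
The state is a dict: "clock": time; "joints": joint angles; "dq": joint speeds; "joint_efforts": joint torques, N m; "tool_pos": TCP position; "ee_rot": TCP orientation; "contact_force": force on the tool from outside, world axes, zero at the start; "ft_torque": the same for the moment, N m; "gripper_width": finger opening in m.
Only numpy, scipy, OpenCV 4.12 (cv2) and the standard library are available. Lean on these libraries where they do the work, as an engineer would, in place of code of your own. Each camera call takes 0.05 s, during which the arm holds its last target. There are 200 camera calls.

## Working session

There is one attempt and no reset: what is moved stays moved. The work goes in short steps, Python scripts to look and compute and a tool call to move; the robot and the scene stay as the last step left them, time stands still between calls to the robot, and variables do not carry over. Pictures are saved under pics/ and viewed, about 8 in all and at most 12, crops included, and the job is handed in when it is done.

Besides the shell and the picture viewer there is one more tool, called after ">>>" as name(argument=value, ...) on one line, values as JSON. arm_command: Moves the arm, as the interface text tells. Its arguments: {"type":"object","properties":{"targets":{"type":"array"},"newtons":{"type":"number"}},"required":["targets"]}

```bash
mkdir -p pics; cat > h.py <<'E'
import numpy as np, cv2
from workcell import r
from scipy.spatial.transform import Rotation as R
def cap(n):
    s=r.sense(); c=r.capture(n)
    if n=="wrist":
        T=np.eye(4);T[:3,:3]=R.from_rotvec(s["ee_rot"]).as_matrix();T[:3,3]=s["tool_pos"];c["T"]=T@c["T_tool_cam"]
    return c
def pts(c):
    K=c["K"];v,u=np.mgrid[:480,:640];z=c["range_z"]
    P=np.stack([(u-K[0,2])/K[0,0]*z,-(v-K[1,2])/K[1,1]*z,-z],-1)
    W=P@c["T"][:3,:3].T+c["T"][:3,3]; W[z==0]=np.nan
    return W
def save(c,n): cv2.imwrite("pics/"+n,c["color"][:,:,::-1])
E
python3 - <<'E'
from h import *
for n in("scene","top"):
    c=cap(n);save(c,n+"0.png");np.savez(""+n+"0.npz",**c);print(n,c["K"].round(1).tolist(),c["T"].round(3).tolist())
print(r.sense())
E
```

```text
scene [[439.5, 0.0, 318.8], [0.0, 439.5, 239.3], [0.0, 0.0, 1.0]] [[-0.0, -0.707, 0.707, 1.331], [1.0, 0.003, 0.003, -0.003], [-0.005, 0.707, 0.707, 0.938], [0.0, 0.0, 0.0, 1.0]]
top [[516.7, 0.0, 311.8], [0.0, 516.7, 238.5], [0.0, 0.0, 1.0]] [[0.017, 0.993, -0.117, 0.399], [-1.0, 0.019, 0.014, -0.016], [0.016, 0.117, 0.993, 1.423], [0.0, 0.0, 0.0, 1.0]]
{'clock': 0.1, 'joints': array([-1.42452422e+00,  4.94115675e-01,  1.34605256e+00,  1.98559676e-05,
        1.30249573e+00, -9.54798425e-02]), 'dq': array([-0.00036318, -0.0014924 , -0.00204278, -0.00054094, -0.0004906 ,
        0.00025148]), 'joint_efforts': array([ 1.85977624e-03, -8.80239487e+01, -3.82544589e+01,  7.07419845e-02,
        4.83731157e-02, -5.59540945e-05]), 'tool_pos': array([ 0.14959655, -0.60645661,  0.18180688]), 'ee_rot': array([-2.47250076e+00,  1.93690967e+00,  1.19875098e-03]), 'contact_force': array([ 1.09391617, -0.08580136,  0.7965673 ]), 'ft_torque': array([-0.00763555, -0.02973517,  0.01259526]), 'gripper_width': 0.09115191722164442}
```

View pics/scene0.png

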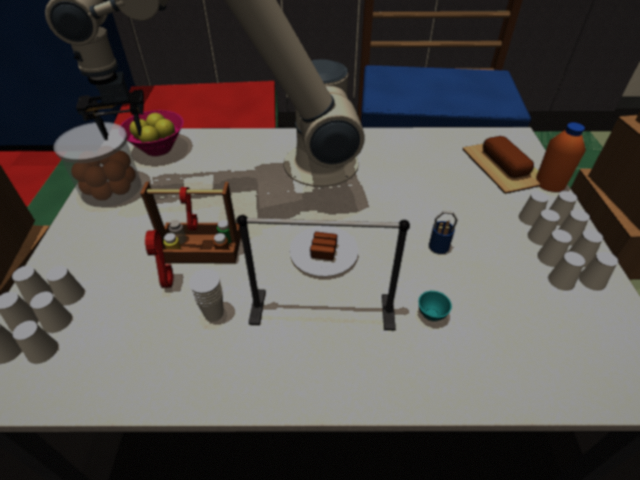

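View pics/top0.png

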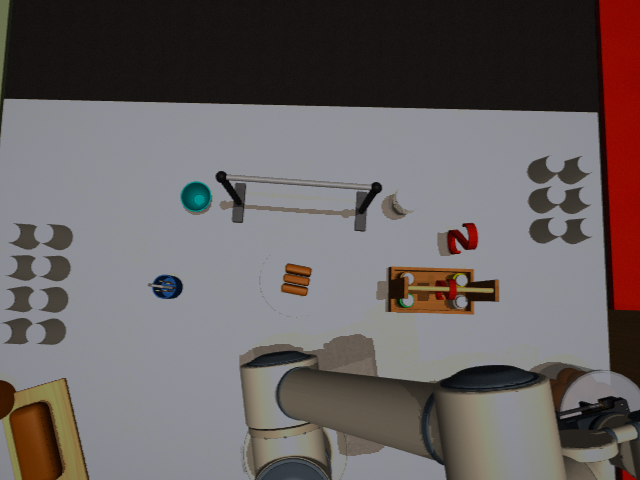

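The scene view shows the rail (245,220)–(405,225), the caddy with the small hook at (187,205), a larger red S at (158,258) standing on the table, the pot at (442,240), the bowl and the cups. In the top view the hook is at (447,289), the pot at (166,287), and the rail runs from (222,177) to (376,188).

```bash
python3 - <<'E'
from h import *
D={}
for n in("scene","top"):
    c=dict(np.load(n+"0.npz"));c["W"]=pts(c);c["h"]=cv2.cvtColor(c["color"],cv2.COLOR_RGB2HSV).astype(int);D[n]=c
def rep(name,n,m,box):
    u0,u1,v0,v1=box;W=D[n]["W"][v0:v1,u0:u1];P=W[m(D[n]["h"][v0:v1,u0:u1],W)]
    P=P[~np.isnan(P[:,0])]
    if len(P)<3: print(name,n,len(P));return P
    print(name,n,len(P),"min",P.min(0).round(3),"max",P.max(0).round(3),"med",np.median(P,0).round(3)); return P
red=lambda h,W:((h[...,0]<6)|(h[...,0]>174))&(h[...,1]>170)&(h[...,2]>60)
blue=lambda h,W:(h[...,0]>98)&(h[...,0]<125)&(h[...,1]>120)
rep("hook","top",red,(430,462,270,310)); rep("hook","scene",red,(176,202,185,232))
rep("bigS","top",red,(440,490,215,262)); rep("bigS","scene",red,(140,176,225,290))
rep("pot","top",blue,(145,190,265,305)); rep("pot","scene",blue,(425,462,205,260))
rep("crown","top",lambda h,W:W[...,2]>.11,(140,190,265,305)); rep("crown","scene",lambda h,W:(W[...,2]>.11)&(W[...,2]<.2),(425,462,205,260))
rail=lambda h,W:(W[...,2]>.29)&(W[...,2]<.34)
for n,b in(("top",(232,365,170,200)),("scene",(258,394,210,235))):
    P=rep("rail",n,rail,b)
    if len(P)>5: k=np.polyfit(P[:,1],P[:,0],1);print(" x=a*y+b",k)
bar=lambda h,W:(W[...,2]>.2)&(W[...,2]<.225)
for n,b in(("top",(400,500,280,300)),("scene",(145,240,180,200))):
    P=rep("bar",n,lambda h,W:bar(h,W)&~red(h,W),b)
    if len(P)>5: k=np.polyfit(P[:,1],P[:,0],1);print(" x=a*y+b",k)
tq=lambda h,W:(h[...,0]>80)&(h[...,0]<97)&(h[...,1]>120)
rep("bowl","top",tq,(170,220,170,225))
rep("cups","top",lambda h,W:W[...,2]>.1,(392,425,180,225))
# rail by pixel/rays: posts tops black
def proj(n,p):
    c=D[n];q=c["T"][:3,:3].T@(np.array(p)-c["T"][:3,3]);return (c["K"]@(q*[1,-1,-1]/-q[2]))[:2].round(1)
def ray(n,u,v,z):
    c=D[n];d=c["T"][:3,:3]@np.array([(u-c["K"][0,2])/c["K"][0,0],-(v-c["K"][1,2])/c["K"][1,1],-1]);o=c["T"][:3,3];return (o+d*(z-o[2])/d[2]).round(4)
print("rail ends",[ray(*a,.31) for a in(("top",222,177),("top",376,188),("scene",242,220),("scene",404,226))])
for n,b in(("top",(145,190,265,305)),("scene",(425,462,205,260))):
    u0,u1,v0,v1=b;m=blue(D[n]["h"][v0:v1,u0:u1],0);v,u=np.where(m);print("blue px",n,u.min()+u0,u.max()+u0,v.min()+v0,v.max()+v0)
big=[cv2.resize(D["top"]["color"][270:310,140:200,::-1],None,fx=6,fy=6),cv2.resize(D["top"]["color"][270:310,400:460+40,::-1],None,fx=6,fy=6)]
s=[cv2.resize(D["scene"]["color"][195:265,420:465,::-1],None,fx=5,fy=5),cv2.resize(D["scene"]["color"][180:250,140:245,::-1],None,fx=5,fy=5)]
I=np.zeros((600,800,3),np.uint8);
I[:240,:360]=big[0];
I[:240,360:800]=big[1][:,:440];I[245:595,:225]=s[0];I[245:595,230:755]=s[1];cv2.imwrite("pics/crop1.png",I)
E
```

```text
hook top 203 min [ 0.405 -0.432  0.004] max [ 0.452 -0.352  0.231] med [ 0.423 -0.361  0.217]
hook scene 173 min [ 0.407 -0.369  0.087] max [ 0.455 -0.353  0.226] med [ 0.44  -0.361  0.15 ]
bigS top 410 min [ 0.528 -0.434 -0.001] max [ 0.592 -0.408  0.197] med [ 0.56  -0.421  0.174]
bigS scene 396 min [ 0.531 -0.43   0.003] max [ 0.595 -0.407  0.192] med [ 0.571 -0.42   0.102]
pot top 439 min [ 0.396  0.315 -0.003] max [0.455 0.376 0.096] med [0.426 0.35  0.037]
pot scene 357 min [0.396 0.316 0.006] max [0.461 0.375 0.079] med [0.451 0.337 0.046]
crown top 68 min [0.42  0.317 0.111] max [0.43  0.378 0.144] med [0.425 0.34  0.135]
crown scene 70 min [0.42  0.316 0.11 ] max [0.432 0.377 0.14 ] med [0.427 0.343 0.128]
rail top 738 min [ 0.64  -0.144  0.306] max [0.667 0.146 0.324] med [0.653 0.003 0.315]
 x=a*y+b [0.05211643 0.65285519]
rail scene 767 min [ 0.641 -0.135  0.304] max [0.668 0.148 0.318] med [0.657 0.009 0.313]
 x=a*y+b [0.05015462 0.65636766]
bar top 492 min [ 0.405 -0.457  0.2  ] max [ 0.451 -0.245  0.225] med [ 0.429 -0.352  0.22 ]
 x=a*y+b [0.0032625  0.42954395]
bar scene 400 min [ 0.403 -0.459  0.2  ] max [ 0.456 -0.246  0.225] med [ 0.433 -0.353  0.218]
 x=a*y+b [0.02461566 0.44121285]
bowl top 727 min [ 0.628  0.24  -0.006] max [0.722 0.321 0.056] med [0.675 0.287 0.024]
cups top 687 min [ 0.627 -0.315  0.1  ] max [ 0.698 -0.243  0.143] med [ 0.66  -0.278  0.135]
rail ends [array([0.6617, 0.1679, 0.31  ]), array([ 0.6441, -0.1705,  0.31  ]), array([ 0.6441, -0.169 ,  0.31  ]), array([0.6643, 0.1709, 0.31  ])]
blue px top 153 181 275 298
blue px scene 430 452 223 252
```

View pics/crop1.png

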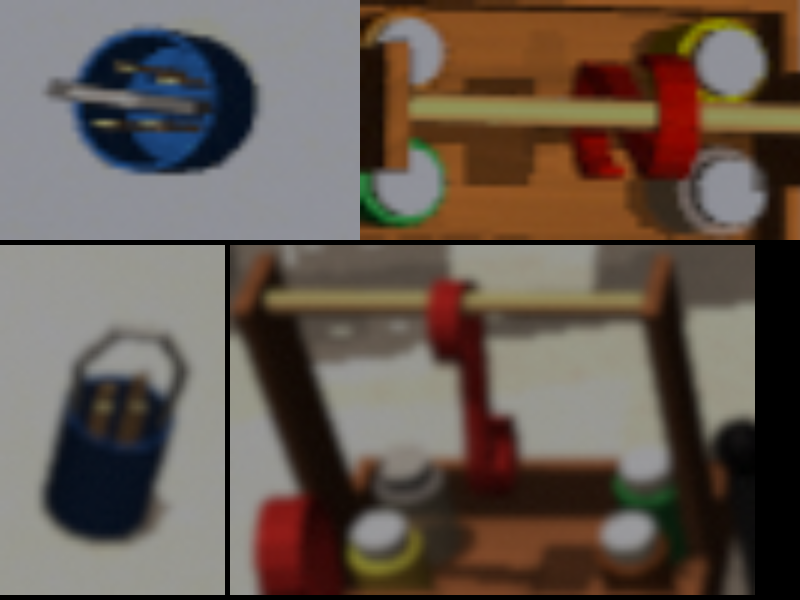

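>>> arm_command(targets=[[[0,0,50,0,0,0,91],[0,0,68,0,0,0,91],[35,31,0,0,0,9.5,91],[35,31,0,0,0,9.5,91],[35,31,0,0,0,9.5,91],[35,31,0,0,0,9.5,91],[35,31,0,0,0,9.5,91],[35,31,0,0,0,9.5,91],[35,30,0,0,0,9.5,91],[35,30,0,0,0,9.5,91],[0,0,0,0,0,0,91]]])

```text
refused, shift out of range in row 2
```

```bash
python3 - <<'E'
from h import *
s=r.sense();print(s["clock"],s["tool_pos"],R.from_rotvec(s["ee_rot"]).as_matrix().round(3).tolist(),s["joints"])
c=cap("wrist");save(c,"w1.png");W=pts(c);h=cv2.cvtColor(c["color"],cv2.COLOR_RGB2HSV).astype(int)
red=((h[...,0]<6)|(h[...,0]>174))&(h[...,1]>150)
P=W[red];P=P[~np.isnan(P[:,0])]
m=(abs(P[:,0]-.43)<.06)&(abs(P[:,1]+.361)<.04)&(P[:,2]>.19);Q=P[m];print(len(Q));
if len(Q): print(Q.min(0),Q.max(0),np.median(Q,0))
B=W[(W[...,2]>.212)&(W[...,2]<.228)&(abs(W[...,0]-.43)<.03)&~red]
if len(B): print("bar",len(B),np.median(B,0),np.polyfit(B[:,1],B[:,0],1))
E
```

```text
0.1 [ 0.14959655 -0.60645661  0.18180688] [[0.239, -0.971, -0.0], [-0.971, -0.239, 0.001], [-0.001, -0.0, -1.0]] [-1.42452422e+00  4.94115675e-01  1.34605256e+00  1.98559676e-05
  1.30249573e+00 -9.54798425e-02]
0
```

View pics/w1.png

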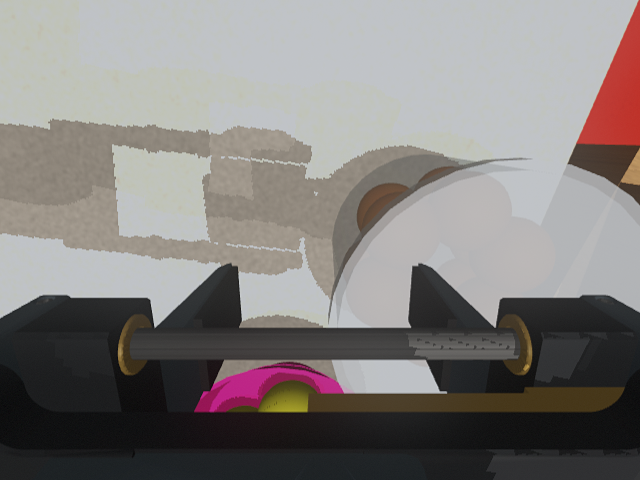

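The call was refused because one row's shift was 68 mm. The wrist view is still at the start pose, with fingers at (230,300) and (425,300) and no hook in sight. I'm resending within the limits.

>>> arm_command(targets=[[[0,0,59,0,0,0,91],[0,0,59,0,0,0,91],[35,31,0,0,0,9.5,91],[35,31,0,0,0,9.5,91],[35,31,0,0,0,9.5,91],[35,31,0,0,0,9.5,91],[35,31,0,0,0,9.5,91],[35,31,0,0,0,9.5,91],[35,30,0,0,0,9.5,91],[35,30,0,0,0,9.5,91],[0,0,0,0,0,0,91]]])

```text
clock: 1.52
tool_pos: [0.4314, -0.3587, 0.3001]
ee_rot: [-3.141, -0.005, -0.0]
contact_force: [-0.5, -0.1, -0.0]
gripper_width: 0.0911
```

```bash
python3 - <<'E'
from h import *
s=r.sense();print(s["clock"],s["tool_pos"],R.from_rotvec(s["ee_rot"]).as_matrix().round(3).tolist(),s["joints"],s["contact_force"])
c=cap("wrist");save(c,"w2.png");W=pts(c);h=cv2.cvtColor(c["color"],cv2.COLOR_RGB2HSV).astype(int)
red=((h[...,0]<6)|(h[...,0]>174))&(h[...,1]>150)
P=W[red];P=P[~np.isnan(P[:,0])]
m=(abs(P[:,0]-.43)<.06)&(abs(P[:,1]+.361)<.04)&(P[:,2]>.08);Q=P[m];print(len(Q));
if len(Q): print(Q.min(0),Q.max(0),np.median(Q,0))
B=W[(W[...,2]>.212)&(W[...,2]<.228)&(abs(W[...,0]-.43)<.03)&~red]
if len(B): print("bar",len(B),np.median(B,0),np.polyfit(B[:,1],B[:,0],1))
E
```

```text
1.525 [ 0.43143547 -0.35873955  0.30007434] [[1.0, 0.003, 0.0], [0.003, -1.0, 0.001], [0.0, -0.001, -1.0]] [-8.00434080e-01  3.08963183e-01  1.32201071e+00  5.18255209e-04
  1.51109000e+00 -8.03535796e-01] [-0.48309015 -0.08101979 -0.00495156]
1332
[ 0.40553323 -0.36858057  0.08860773] [ 0.48692305 -0.33975909  0.36376538] [ 0.42974017 -0.3579193   0.21863991]
bar 3207 [ 0.42803943 -0.32527687  0.21936101] [0.01338237 0.43256026]
```

View pics/w2.png

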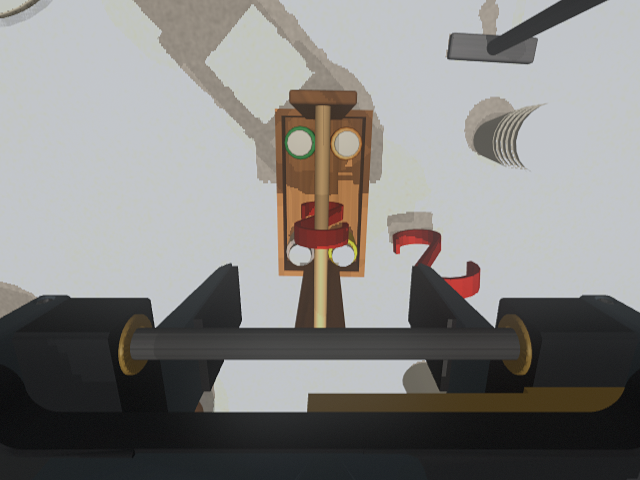

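The hook's upper bend is at (322,232), centred between the fingers and on the bar. The large look-alike is clear to the right at (440,260). I'll descend with the fingers on either side of the bar and grip the bend.

>>> arm_command(targets=[[[-1,-2,-40,0,0,0,91],[-1,0,-40,0,0,0,91],[0,0,-33,0,0,0,91],[0,0,0,0,0,0,70],[0,0,0,0,0,0,56],[0,0,0,0,0,0,40],[0,0,0,0,0,0,30],[0,0,0,0,0,0,30],[0,0,0,0,0,0,30]]], newtons=20)

```text
clock: 2.7
tool_pos: [0.4277, -0.3628, 0.1875]
ee_rot: [3.141, -0.004, 0.0]
contact_force: [0.1, 0.5, 0.2]
gripper_width: 0.0337
```

```bash
python3 - <<'E'
from h import *
s=r.sense();print(s["clock"],s["gripper_width"],s["contact_force"])
c=cap("scene");a=cv2.resize(c["color"][150:250,130:250,::-1],None,fx=5,fy=5,interpolation=cv2.INTER_CUBIC)[:, :600];cv2.imwrite("pics/g1.png",a)
W=pts(c);h=cv2.cvtColor(c["color"],cv2.COLOR_RGB2HSV).astype(int)
red=((h[...,0]<6)|(h[...,0]>174))&(h[...,1]>150);red[:,:172]=0;red[:,205:]=0;red[:185]=0;red[235:]=0
P=W[red];P=P[abs(P[:,1]+.361)<.04];print(P.min(0),P.max(0),np.median(P,0),r.sense()["gripper_width"])
for z in range(80,240,12):
    Q=P[abs(P[:,2]*1000-z)<6]
    if len(Q): print(z,Q[:,0].min().round(3),Q[:,0].max().round(3),np.median(Q[:,1]).round(3))
E
```

```text
2.7 0.033700874480169486 [0.06125119 0.53033873 0.20098049]
[ 0.37582279 -0.37013661  0.04525454] [ 0.45623897 -0.34837739  0.22309758] [ 0.43477411 -0.35964721  0.13458287] 0.030854459433491542
80 0.422 0.432 -0.361
92 0.407 0.448 -0.358
104 0.404 0.456 -0.36
116 0.407 0.456 -0.36
128 0.436 0.45 -0.359
140 0.431 0.442 -0.36
152 0.425 0.437 -0.36
164 0.421 0.43 -0.361
176 0.413 0.426 -0.36
188 0.41 0.418 -0.359
200 0.449 0.454 -0.357
212 0.444 0.452 -0.359
224 0.418 0.451 -0.353
```

View pics/g1.png

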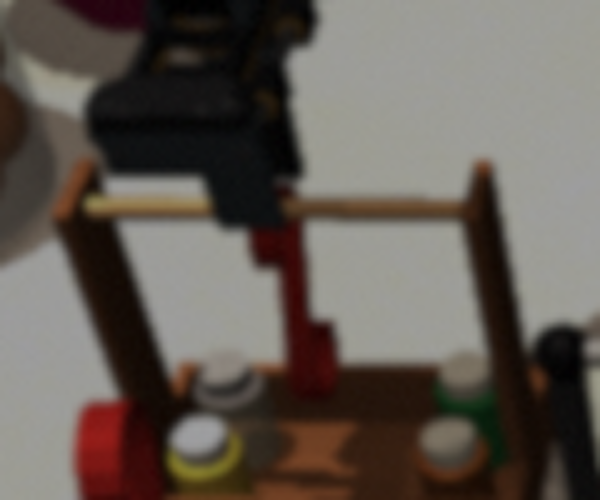

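```bash
python3 - <<'E'
from h import *
c=cap("scene");W=pts(c)
def proj(p):
    q=c["T"][:3,:3].T@(np.array(p)-c["T"][:3,3]);return (c["K"]@(q*[1,-1,-1]/-q[2]))[:2].round(1)
print("tcp px",proj(r.sense()["tool_pos"]),r.sense()["gripper_width"],r.sense()["tool_pos"])
for v in range(180,200,2): print(v,[W[v,u].round(3).tolist() for u in (173,178,183,187)])
c=cap("wrist");save(c,"w3.png")
E
```

```text
tcp px [185.2 199.3] 0.030229589891281352 [ 0.42770466 -0.36284988  0.18744579]
180 [[0.509, -0.346, 0.314], [0.508, -0.335, 0.313], [0.448, -0.347, 0.267], [0.411, -0.35, 0.239]]
182 [[0.509, -0.348, 0.308], [0.51, -0.336, 0.308], [0.503, -0.327, 0.303], [0.414, -0.351, 0.234]]
184 [[0.508, -0.349, 0.301], [0.511, -0.336, 0.303], [0.452, -0.348, 0.258], [0.416, -0.351, 0.23]]
186 [[nan, nan, nan], [0.453, -0.361, 0.252], [0.452, -0.349, 0.251], [0.41, -0.355, 0.219]]
188 [[0.454, -0.375, 0.247], [0.452, -0.363, 0.245], [0.456, -0.349, 0.248], [0.413, -0.356, 0.214]]
190 [[0.453, -0.377, 0.239], [0.454, -0.364, 0.24], [0.459, -0.349, 0.244], [0.429, -0.351, 0.22]]
192 [[0.453, -0.378, 0.233], [0.454, -0.365, 0.234], [0.453, -0.353, 0.233], [0.436, -0.35, 0.219]]
194 [[0.452, -0.381, 0.225], [0.452, -0.368, 0.226], [0.452, -0.355, 0.225], [0.409, -0.361, 0.19]]
196 [[0.181, -0.499, -0.003], [0.184, -0.481, -0.001], [0.448, -0.358, 0.216], [0.41, -0.362, 0.184]]
198 [[0.196, -0.495, 0.001], [0.188, -0.481, -0.006], [0.448, -0.36, 0.209], [0.415, -0.362, 0.182]]
```

View pics/w3.png

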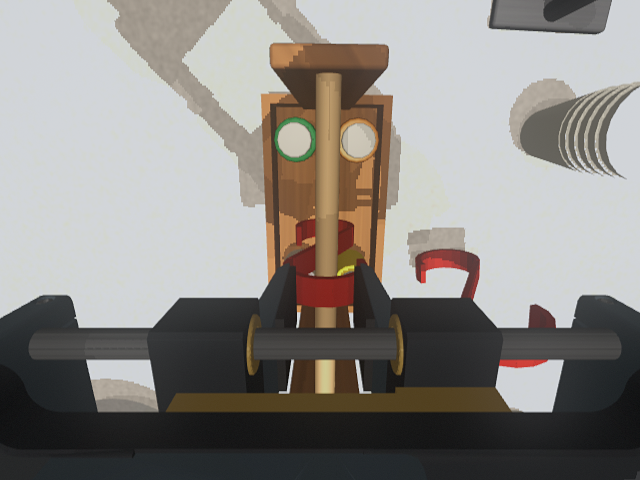

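```bash
python3 - <<'E'
from h import *
c=r.capture("wrist");c["T"]=c["T_tool_cam"];P=pts(c);print(c["T"].round(4).tolist())
for v in (262,266,270,280,300):
  print(v,[(u,(P[v,u]*1000).round(0).tolist()) for u in (268,275,282,288,292,325,360,366,372,380)])
m=(abs(P[...,1])<.017)&(abs(P[...,0])<.04)&(P[...,2]<.06);Q=P[m];print(len(Q),Q.min(0),Q.max(0))
s=r.sense();print(s["gripper_width"],s["contact_force"],s["joint_efforts"])
E
```

```text
[[1.0, -0.0, -0.0009, -0.0007], [-0.0003, -0.9587, -0.2843, -0.0814], [-0.0009, 0.2843, -0.9587, -0.2017], [0.0, 0.0, 0.0, 1.0]]
262 [(268, [-59.0, 43.0, 137.0]), (275, [-52.0, 45.0, 142.0]), (282, [-50.0, 59.0, 180.0]), (288, [-22.0, -12.0, -12.0]), (292, [-20.0, -10.0, -7.0]), (325, [-0.0, -20.0, -33.0]), (360, [20.0, -12.0, -12.0]), (366, [24.0, -12.0, -12.0]), (372, [52.0, 50.0, 156.0]), (380, [58.0, 44.0, 140.0])]
266 [(268, [-59.0, 47.0, 137.0]), (275, [-52.0, 49.0, 141.0]), (282, [-22.0, -18.0, -36.0]), (288, [-19.0, -18.0, -36.0]), (292, [-17.0, -17.0, -33.0]), (325, [-0.0, -17.0, -32.0]), (360, [18.0, -17.0, -33.0]), (366, [21.0, -19.0, -36.0]), (372, [51.0, 54.0, 154.0]), (380, [58.0, 48.0, 139.0])]
270 [(268, [-60.0, 52.0, 138.0]), (275, [-52.0, 53.0, 140.0]), (282, [-22.0, -18.0, -41.0]), (288, [-19.0, -17.0, -37.0]), (292, [-17.0, -17.0, -38.0]), (325, [-0.0, -15.0, -33.0]), (360, [17.0, -17.0, -38.0]), (366, [20.0, -18.0, -41.0]), (372, [23.0, -19.0, -42.0]), (380, [58.0, 52.0, 137.0])]
280 [(268, [-60.0, 63.0, 138.0]), (275, [-23.0, -19.0, -55.0]), (282, [-20.0, -19.0, -55.0]), (288, [-18.0, -17.0, -51.0]), (292, [-16.0, -17.0, -51.0]), (325, [-0.0, -11.0, -37.0]), (360, [16.0, -17.0, -50.0]), (366, [19.0, -18.0, -54.0]), (372, [21.0, -19.0, -55.0]), (380, [58.0, 63.0, 138.0])]
300 [(268, [-23.0, -19.0, -75.0]), (275, [-20.0, -19.0, -76.0]), (282, [-18.0, -17.0, -72.0]), (288, [-16.0, -16.0, -70.0]), (292, [-16.0, -8.0, -53.0]), (325, [-0.0, -1.0, -39.0]), (360, [15.0, -14.0, -66.0]), (366, [17.0, -17.0, -71.0]), (372, [19.0, -18.0, -74.0]), (380, [22.0, -19.0, -75.0])]
6423 [-0.02440396 -0.01699999 -0.12532383] [0.02353964 0.01696574 0.05998601]
0.029930257539321024 [0.01901222 0.32327514 3.81818318] [-4.83241081e-01 -7.53167081e+01 -3.56946874e+01 -2.62228651e-01
 -3.99542518e-02 -1.43542668e-03]
```

The visible finger ends lie about 37 mm behind the reported TCP. The scene depth gives 0.225 m against a reported 0.1875 m, and the wrist depth gives tool z ≈ −36 mm. So the fingers closed over the top of the bend. From here I'll count 37 mm less finger, open, go lower and grip again.

>>> arm_command(targets=[[[0,0,0,0,0,0,91],[0,0,0,0,0,0,91],[0,0,0,0,0,0,91],[0,0,0,0,0,0,91],[0,0,0,0,0,0,91],[2,2,-20,0,0,0,91],[0,0,-19,0,0,0,91],[0,0,0,0,0,0,91],[0,0,0,0,0,0,40],[0,0,0,0,0,0,40],[0,0,0,0,0,0,40],[0,0,0,0,0,0,40]]], newtons=20)

```text
clock: 4.4
tool_pos: [0.4297, -0.3609, 0.1486]
ee_rot: [3.141, -0.004, 0.0]
contact_force: [0.4, -0.1, 0.7]
gripper_width: 0.0539
```

>>> arm_command(targets=[[[0,0,0,0,0,0,40],[0,0,0,0,0,0,40]]])

```text
clock: 4.65
tool_pos: [0.4296, -0.3609, 0.1484]
ee_rot: [3.142, -0.004, 0.0]
contact_force: [0.1, 0.2, 1.5]
gripper_width: 0.0479
```

```bash
cat >> h.py <<'E'
def redprof(lo,hi,y0,dy=.04,x0=None,dx=.07):
    c=cap("scene");W=pts(c);h=cv2.cvtColor(c["color"],cv2.COLOR_RGB2HSV).astype(int)
    red=((h[...,0]<6)|(h[...,0]>174))&(h[...,1]>150)
    P=W[red];P=P[(abs(P[:,1]-y0)<dy)&(abs(P[:,0]-x0)<dx)&(P[:,2]>lo)&(P[:,2]<hi)]
    if len(P):print(len(P),P.min(0).round(3),P.max(0).round(3),np.median(P,0).round(3))
    for z in range(int(lo*1000),int(hi*1000),12):
        Q=P[abs(P[:,2]*1000-z)<6]
        if len(Q): print(z,np.quantile(Q[:,0],.1).round(3),np.quantile(Q[:,0],.9).round(3),np.median(Q[:,1]).round(3))
    return c
E
python3 - <<'E'
from h import *
s=r.sense();print(s["clock"],s["gripper_width"],s["contact_force"],s["tool_pos"])
redprof(.07,.24,-.361,.03,.43)
E
```

```text
4.65 0.04789052433734972 [0.1304725  0.19217866 1.46121711] [ 0.42964586 -0.36086029  0.14838954]
170 [ 0.408 -0.369  0.085] [ 0.463 -0.345  0.218] [ 0.44  -0.359  0.121]
82 0.422 0.432 -0.357
94 0.413 0.451 -0.358
106 0.409 0.457 -0.361
118 0.447 0.456 -0.36
130 0.441 0.451 -0.359
142 0.437 0.445 -0.36
154 0.432 0.435 -0.359
166 0.419 0.426 -0.358
178 0.415 0.462 -0.357
190 0.411 0.417 -0.357
202 0.458 0.458 -0.345
214 0.459 0.459 -0.345
```

Gripped at 47.9 mm, which matches the bend's 48 mm. I'll lift and slide off the bar to −x, then go up and across to the rail.

>>> arm_command(targets=[[[0,0,12,0,0,0,40],[0,0,12,0,0,0,40],[0,0,11,0,0,0,40],[-4,0,9,0,0,0,40],[-4,0,8,0,0,0,40],[-15,0,0,0,0,0,40],[-20,0,0,0,0,0,40],[-20,0,0,0,0,0,40],[0,0,30,0,0,0,40],[0,0,50,0,0,0,40],[0,0,50,0,0,0,40],[0,0,0,0,0,0,40]]])

```text
clock: 6.2
tool_pos: [0.3666, -0.3622, 0.3336]
ee_rot: [3.137, -0.005, 0.006]
contact_force: [0.3, 0.4, -1.7]
gripper_width: 0.048
```

```bash
python3 - <<'E'
from h import *
s=r.sense();print(s["clock"],s["gripper_width"],s["contact_force"],s["tool_pos"])
c=redprof(.2,.45,-.361,.05,.366,.06);W=pts(c)
P=W[(W[...,2]>.303)&(W[...,2]<.325)&(abs(W[...,1])<.14)&(abs(W[...,0]-.655)<.03)];print(np.median(P,0),np.polyfit(P[:,1],P[:,0],1))
E
```

```text
6.2 0.04801745836766662 [ 0.30527844  0.39912836 -1.73362828] [ 0.3666427  -0.36218813  0.33364573]
325 [ 0.32  -0.393  0.272] [ 0.401 -0.324  0.449] [ 0.366 -0.359  0.332]
272 0.354 0.367 -0.36
284 0.348 0.39 -0.361
296 0.346 0.394 -0.361
308 0.384 0.39 -0.363
320 0.377 0.384 -0.359
332 0.37 0.377 -0.363
344 0.366 0.372 -0.363
356 0.355 0.358 -0.358
368 0.339 0.398 -0.355
380 0.339 0.351 -0.355
392 0.338 0.35 -0.354
404 0.334 0.352 -0.346
416 0.329 0.338 -0.346
428 0.328 0.333 -0.346
[0.65635569 0.0013436  0.31312741] [0.05029217 0.65634494]
```

>>> arm_command(targets=[[[12,25,0,0,0,0,40],[24,46,0,0,0,-0.4,40],[26,49,0,0,0,-0.4,40],[26,49,0,0,0,-0.4,40],[26,49,0,0,0,-0.4,40],[26,49,0,0,0,-0.4,40],[26,49,0,0,0,-0.4,40],[16,46,0,0,0,-0.4,40],[10,30,0,0,0,-0.1,40],[0,0,-20,0,0,0,40],[0,0,-18,0,0,0,40],[0,0,0,0,0,0,40]]])

```text
clock: 7.75
tool_pos: [0.5569, 0.0308, 0.2899]
ee_rot: [-3.14, 0.084, 0.008]
contact_force: [-1.1, -0.5, -1.2]
gripper_width: 0.048
```

```bash
python3 - <<'E'
from h import *
s=r.sense();print(s["clock"],s["gripper_width"],s["contact_force"],s["tool_pos"],R.from_rotvec(s["ee_rot"]).as_matrix()[:,0])
c=redprof(.2,.38,.03,.03,.56,.06);cv2.imwrite("pics/p1.png",cv2.resize(c["color"][100:260,210:420,::-1],None,fx=3.5,fy=3.5))
E
```

```text
7.75 0.047982958402595755 [-1.09837155 -0.46767204 -1.20474063] [0.55686539 0.03084558 0.28985903] [ 0.99856834 -0.05327035 -0.00485258]
89 [0.558 0.026 0.256] [0.589 0.035 0.324] [0.57  0.03  0.278]
260 0.576 0.581 0.028
272 0.569 0.576 0.031
284 0.563 0.569 0.03
296 0.559 0.564 0.03
320 0.588 0.589 0.028
```

View pics/p1.png

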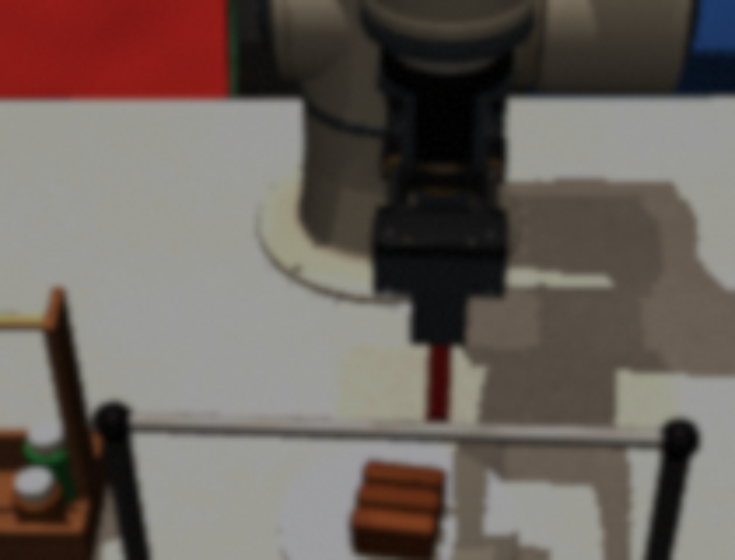

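The hook is upright in the gripper at y=0.03, in front of the rail; the shank is at image (437,380) and the rail runs along row 430. Next I'll slide it over the rail and lower it.

>>> arm_command(targets=[[[15,0,5,0,0,0,40],[25,0,0,0,0,0,40],[25,0,0,0,0,0,40],[16,0,0,0,0,0,40],[9,0,0,0,0,0,40],[0,0,0,0,0,0,40],[4,0,-8,0,0,0,40],[4,0,-9,0,0,0,40],[0,0,-12,0,0,0,40],[0,0,-12,0,0,0,40],[0,0,0,0,0,0,40]]])

```text
clock: 9.18
tool_pos: [0.6559, 0.0312, 0.2549]
ee_rot: [-3.14, 0.084, 0.004]
contact_force: [0.4, -0.1, -1.0]
gripper_width: 0.0477
```

```bash
python3 - <<'E'
from h import *
s=r.sense();print(s["clock"],s["gripper_width"],s["contact_force"],s["tool_pos"])
c=redprof(.15,.35,.03,.03,.655,.06)
E
```

```text
9.175 0.047728878990015045 [ 0.39395805 -0.05046594 -1.03370414] [0.65590033 0.03121533 0.25493939]
135 [0.657 0.022 0.211] [0.689 0.036 0.291] [0.671 0.029 0.237]
210 0.679 0.681 0.031
222 0.675 0.68 0.029
234 0.669 0.676 0.029
246 0.662 0.669 0.029
258 0.658 0.663 0.031
294 0.689 0.689 0.023
```

>>> arm_command(targets=[[[0,0,-5,0,0,0,40],[0,0,-4,0,0,0,40],[0,0,-2,0,0,0,40],[0,0,0,0,0,0,40]]])

```text
clock: 9.72
tool_pos: [0.6566, 0.0312, 0.2452]
ee_rot: [-3.14, 0.083, 0.0]
contact_force: [0.5, 0.1, -0.7]
gripper_width: 0.0474
```

```bash
python3 - <<'E'
from h import *
s=r.sense();print(s["clock"],s["gripper_width"],s["contact_force"],s["tool_pos"])
c=redprof(.1,.35,.03,.05,.655,.08);cv2.imwrite("pics/p2.png",cv2.resize(c["color"][160:290,220:420,::-1],None,fx=3.5,fy=3.5))
E
```

```text
9.725 0.04740578154943256 [ 0.50716062  0.13247562 -0.6811986 ] [0.65659049 0.03119548 0.24520051]
131 [0.66  0.022 0.204] [0.689 0.036 0.279] [0.672 0.029 0.229]
208 0.677 0.682 0.031
220 0.672 0.678 0.029
232 0.666 0.672 0.029
244 0.661 0.665 0.031
280 0.686 0.689 0.028
```

View pics/p2.png

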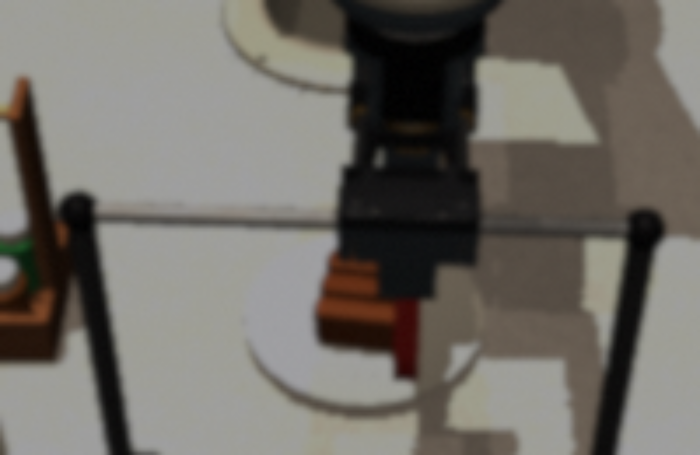

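The hook is over the rail, with its shank at (405,340) and nothing else touched. I'll lower the last 2 mm, open slowly and go straight up.

>>> arm_command(targets=[[[-1,0,-2,0,0,0,40],[0,0,0,0,0,0,52],[0,0,0,0,0,0,60],[0,0,0,0,0,0,91],[0,0,0,0,0,0,91],[0,0,0,0,0,0,91],[0,0,0,0,0,0,91],[0,0,20,0,0,0,91],[0,0,40,0,0,0,91],[0,0,40,0,0,0,91],[0,0,30,0,0,0,91],[0,0,0,0,0,0,91]]])

```text
clock: 11.28
tool_pos: [0.6566, 0.0312, 0.3759]
ee_rot: [3.14, -0.084, 0.007]
contact_force: [0.3, -0.0, -0.6]
gripper_width: 0.0909
```

```bash
python3 - <<'E'
from h import *
s=r.sense();print(s["clock"],s["gripper_width"],s["contact_force"],s["tool_pos"],s["joints"])
c=redprof(.1,.35,.03,.05,.655,.08)
W=pts(c);P=W[(W[...,2]>.118)&(W[...,2]<.15)&(abs(W[...,0]-.427)<.03)&(abs(W[...,1]-.346)<.05)];print("crown",len(P),P.min(0),P.max(0),np.polyfit(P[:,1],P[:,0],1))
c=cap("top");W=pts(c);P=W[(W[...,2]>.118)&(W[...,2]<.15)&(abs(W[...,0]-.427)<.03)&(abs(W[...,1]-.346)<.05)];print("crown top",len(P),P.min(0),P.max(0),np.polyfit(P[:,1],P[:,0],1))
h=cv2.cvtColor(c["color"],cv2.COLOR_RGB2HSV).astype(int)
W2=W[((h[...,0]<6)|(h[...,0]>174))&(h[...,1]>150)];P=W2[(abs(W2[:,0]-.65)<.06)&(abs(W2[:,1]-.03)<.04)&(W2[:,2]>.12)];print(len(P),P.min(0) if len(P) else 0,P.max(0) if len(P) else 0)
pl=W[(W[...,2]>.006)&(W[...,2]<.03)&(abs(W[...,0]-.44)<.13)&(abs(W[...,1]-.03)<.12)];print("plate",np.quantile(pl,[.02,.98],axis=0))
E
```

```text
11.275 0.09091443985005063 [ 0.28537352 -0.01742    -0.60630714] [0.65658984 0.03115436 0.37588787] [-4.33860010e-02  4.36948872e-01  9.28854368e-01  7.73817655e-06
  1.77132016e+00  9.78477735e-03]
261 [0.651 0.022 0.203] [0.682 0.038 0.321] [0.667 0.029 0.253]
208 0.673 0.678 0.029
220 0.668 0.674 0.029
232 0.662 0.668 0.029
244 0.656 0.663 0.031
256 0.652 0.656 0.031
280 0.678 0.678 0.032
292 0.678 0.681 0.029
304 0.675 0.679 0.029
316 0.654 0.672 0.031
crown 57 [0.42121596 0.32060105 0.11806762] [0.43260383 0.37176092 0.13880473] [0.13839607 0.37892854]
crown top 62 [0.42041556 0.31610227 0.11828329] [0.42980443 0.37402746 0.14333056] [0.10621892 0.38892908]
0 0 0
plate [[ 0.3596034  -0.0888199   0.00621112]
 [ 0.52192619 -0.02585692  0.02178776]]
```

Milestone 1 looks met: the hook hangs on the rail with the shank at mid x≈0.655 and y≈0.03, and it's let go. Since the fingers are shorter than stated, I'll measure the gripper's real shape and the arm's links before planning the pot grasp.

```bash
python3 - <<'E'
from h import *
from scipy.optimize import least_squares
s=r.sense();Tt=np.eye(4);Tt[:3,:3]=R.from_rotvec(s["ee_rot"]).as_matrix();Tt[:3,3]=s["tool_pos"];Ti=np.linalg.inv(Tt)
c=cap("scene");W=pts(c);P=(W@Ti[:3,:3].T+Ti[:3,3])*1000
m=(abs(P[...,0])<110)&(abs(P[...,1])<60)&(P[...,2]>-260)&(P[...,2]<10)&(c["color"].max(-1)<70);Q=P[m]
for z in range(-200,0,8):
    q=Q[abs(Q[:,2]-z)<4]
    if len(q)>2: print("scene z",z,len(q),q.min(0).round()[:2],q.max(0).round()[:2])
c=r.capture("wrist");c["T"]=c["T_tool_cam"];P=pts(c)*1000
m=(abs(P[...,0])<110)&(abs(P[...,1])<60)&(P[...,2]>-200)&(P[...,2]<10)&(c["color"].max(-1)<90);Q=P[m]
for z in range(-200,0,8):
    q=Q[abs(Q[:,2]-z)<4]
    if len(q)>2: print("wrist z",z,len(q),q.min(0).round()[:2],q.max(0).round()[:2])
J=[[.494116,1.346053,1.302496],[.308963,1.322011,1.51109],[.436949,.928854,1.771320]]
p=[[.149597,-.606457,.181807],[.431435,-.358740,.300074],[.65659,.031154,.375888]]
J=np.array(J);p=np.array(p);rr=np.hypot(p[:,0],p[:,1])
def f(k):
    a,l1,l2,h,e=k;A=J[:,0];B=A+J[:,1]
    return np.r_[a+l1*np.sin(A)+l2*np.sin(B)+e*np.cos(B)-rr,h+l1*np.cos(A)+l2*np.cos(B)-e*np.sin(B)-p[:,2]]
q=least_squares(f,[0,.4,.4,.1,0]);print(q.x,q.fun,J.sum(1))
E
```

```text
scene z -200 82 [ 11. -36.] [19. 39.]
scene z -192 114 [ 10. -20.] [19. 22.]
scene z -184 119 [ -8. -22.] [19. 24.]
scene z -176 138 [-14. -24.] [19. 22.]
scene z -168 116 [ -7. -24.] [19. 24.]
scene z -160 136 [-38. -25.] [19. 26.]
scene z -152 898 [-71. -36.] [92. 39.]
scene z -144 272 [-67. -37.] [91. 38.]
scene z -136 262 [-75. -36.] [89. 39.]
scene z -128 283 [-72. -36.] [84. 40.]
scene z -120 187 [-50. -36.] [84. 39.]
scene z -112 105 [-50. -35.] [84. 39.]
scene z -96 18 [-50. -15.] [62. 18.]
scene z -88 132 [-52. -16.] [61. 18.]
scene z -80 86 [-51. -15.] [60. 18.]
scene z -72 58 [ 55. -15.] [60. 16.]
scene z -64 56 [ 54. -15.] [60. 16.]
scene z -56 57 [ 54. -15.] [59. 16.]
scene z -48 64 [ 54. -16.] [58. 17.]
scene z -40 57 [ 53. -16.] [58. 17.]
scene z -32 10 [ 51. -14.] [55. 15.]
wrist z -160 2517 [-51. -29.] [ 16. -25.]
wrist z -152 27101 [-62. -34.] [ 60. -18.]
wrist z -144 17035 [-66. -38.] [ 63. -24.]
wrist z -136 18045 [-75. -40.] [ 73. -17.]
wrist z -128 17880 [-81. -40.] [ 78. -10.]
wrist z -120 7030 [-82. -40.] [81. -3.]
wrist z -112 2339 [-81. -40.] [80.  4.]
wrist z -104 995 [-50. -14.] [49. 12.]
wrist z -96 1105 [-59. -19.] [58. 17.]
wrist z -88 2014 [-59. -19.] [57. 17.]
wrist z -80 1162 [-58. -19.] [57. 15.]
wrist z -72 944 [-57. -19.] [56. 15.]
wrist z -64 830 [-57. -19.] [55. 15.]
wrist z -56 753 [-56. -19.] [54.  7.]
wrist z -48 740 [-55. -19.] [54. 11.]
wrist z -40 672 [-54. -19.] [53. 15.]
wrist z -32 315 [-52. -19.] [50. 15.]
[ 0.00263249  0.59880379  0.38444068 -0.12513055  0.12234498] [-3.34904700e-07  4.70925367e-07 -1.35677810e-07 -6.51170459e-07
  1.21146929e-06 -5.62244460e-07] [3.142665 3.142064 3.137123]
```

The gripper's shape matches the text, with the body about 77 mm behind the tips, so only the reported TCP is off, 36 mm beyond the real fingertips. The link fit closes to 1e-6. Next I'll turn the jaws towards y, withdraw, and tilt a little to get the wrist length.

>>> arm_command(targets=[[[-15,8,0,0,0,10.3,91],[-25,15,0,0,0,10.3,91],[-25,16,0,0,0,10.3,91],[-25,16,0,0,0,10.3,91],[-25,16,0,0,0,10.3,91],[-25,16,0,0,0,10.3,91],[-25,16,0,0,0,10.3,91],[-25,16,0,0,0,10.3,91],[-25,16,0,0,0,10.3,91],[-25,16,0,0,0,10.3,91],[-15,16,0,0,0,10.3,91],[0,0,0,3.4,-9.4,0,91]]])

```text
clock: 12.98
tool_pos: [0.4012, 0.1994, 0.3718]
ee_rot: [1.729, 2.493, 0.216]
contact_force: [0.4, 0.3, 0.7]
gripper_width: 0.0914
```

>>> arm_command(targets=[[[0,0,0,3.4,-9.4,0,91],[0,0,0,0,0,0,91]]])

```text
clock: 13.22
tool_pos: [0.3974, 0.1972, 0.3717]
ee_rot: [1.664, 2.389, 0.419]
contact_force: [0.2, -0.4, -0.2]
gripper_width: 0.0912
```

```bash
cat >> h.py <<'E'
from scipy.optimize import least_squares
a_,l1,l2,hp,e_=0.00263249,0.59880379,0.38444068,-0.12513055,0.12234498
def fk(j,L3,sg=(1,1)):
    # j4 rolls about forearm, j6 about tool
    j=np.array(j);Rz=R.from_euler('z',j[0]);B=j[1]+j[2]
    wp=np.array([a_+l1*np.sin(j[1])+l2*np.sin(B)+e_*np.cos(B),0,hp+L3+l1*np.cos(j[1])+l2*np.cos(B)-e_*np.sin(B)])
    Rt=Rz*R.from_euler('y',B)*R.from_euler('z',sg[0]*j[3])*R.from_euler('y',j[4])*R.from_euler('z',sg[1]*j[5])
    return Rz.apply(wp)+Rt.apply([0,0,L3]),Rt
E
python3 - <<'E'
from h import *
s=r.sense();print(s["clock"],s["tool_pos"],s["joints"].round(4),s["contact_force"]);M=R.from_rotvec(s["ee_rot"]).as_matrix();print(M.round(3))
for sg in ((1,1),(1,-1),(-1,1),(-1,-1)):
    g=lambda k:np.r_[fk(s["joints"],k[0],sg)[0]-s["tool_pos"]]
    q=least_squares(g,[.4]);print(sg,q.x,np.abs(q.fun).max(),(fk(s["joints"],q.x[0],sg)[1].inv()*R.from_matrix(M)).as_rotvec().round(3))
E
```

```text
13.225 [0.39735978 0.19724676 0.37174172] [ 0.3168 -0.1299  1.6944  0.0111  1.2287 -1.6096] [ 0.2349156  -0.39726454 -0.17243357]
[[-0.346  0.882  0.321]
 [ 0.938  0.326  0.116]
 [-0.002  0.342 -0.94 ]]
(1, 1) [0.38248322] 0.05607949016970856 [ 0.    -0.     3.142]
(1, -1) [0.38248322] 0.05607949016970856 [-0.    -0.    -0.078]
(-1, 1) [0.37140603] 0.06475860849727078 [ 3.300e-02  1.000e-03 -3.134e+00]
(-1, -1) [0.37140603] 0.06475860836714942 [-0.     0.021 -0.07 ]
```

```bash
python3 - <<'E'
import h
from h import *
s=r.sense()
J=[[-1.42452422,4.94115675e-01,1.34605256,1.98559676e-05,1.30249573,-9.54798425e-02],[-8.00434080e-01,3.08963183e-01,1.32201071,5.18255209e-04,1.51109,-8.03535796e-01],[-4.33860010e-02,4.36948872e-01,9.28854368e-01,7.73817655e-06,1.77132016,9.78477735e-03],s["joints"]]
p=[[.14959655,-.60645661,.18180688],[.43143547,-.35873955,.30007434],[.65658984,.03115436,.37588787],s["tool_pos"]]
def f(k):
    a,L1,L2,hb,e,L3,yo=k;o=[]
    for j,q in zip(J,p):
        h.a_,h.l1,h.l2,h.hp,h.e_=a,L1,L2,hb-L3,e
        t,Rt=fk(j,L3); o+=list(t+R.from_euler('z',j[0]).apply([0,yo,0])-q)
    return np.array(o)
for x0 in([0,.4,.4,.4,0,.3,0],[0.,.5,.5,.5,.05,.4,0],[.1,.4,.4,.4,.05,.4,0]):
    q=least_squares(f,x0,x_scale=.1,max_nfev=5000);print(q.x.round(4),np.abs(q.fun).max(),q.cost)
E
```

```text
[0.     0.5968 0.3844 0.2566 0.1179 0.3843 0.0596] 3.1068916883647546e-09 1.5906638257134828e-17
[0.     0.5968 0.3844 0.2566 0.1179 0.3843 0.0596] 3.3300353585730136e-09 1.4434084777173713e-17
[0.     0.5968 0.3844 0.2566 0.1179 0.3843 0.0596] 2.9949761004566255e-09 1.3682230312918704e-17
```

```bash
cat >> h.py <<'E'
a_,l1,l2,e_,H,L3,YO=0,.5968,.3844,.1179,.2566,.3843,.0596
hp=H-L3
def fk2(j):
    t,Rt=fk(j,L3); return t+R.from_euler('z',j[0]).apply([0,YO,0]),Rt*R.from_euler('z',0)
lo=np.array([-2.91,-.82,.22,-1.22,.12,-3.08]);hi=np.array([2.91,2.16,2.67,4.37,2.79,3.08])
def ik(g,al,tau,off=.055,x0=None):
    al,tau=np.radians(al),np.radians(tau)
    d=np.array([np.cos(al)*np.sin(tau),np.sin(al)*np.sin(tau),-np.cos(tau)])
    t=np.array(g)+off*d
    best=None
    for x in ([x0] if x0 is not None else [[np.arctan2(g[1],g[0]),a,b,c4,.8,0] for a in(0,.5,1) for b in(1,1.6) for c4 in(-.6,0,.6)]):
        f=lambda j:np.r_[(fk2(j)[0]-t)*10,fk2(j)[1].as_matrix()[:,2]-d,j[5]*0]
        q=least_squares(f,np.clip(x,lo+.01,hi-.01),bounds=(lo,hi))
        if best is None or q.cost<best.cost:best=q
    return best.x,best.cost**.5,d
E
python3 - <<'E'
from h import *
for tau in(45,55,60,65):
  for al in(0,10,20,30,40):
    a=ik([.426,.3455,.048],al-4,tau);b=ik([.635,.03,.13],al,tau)
    print(tau,al,a[0][:5].round(2),round(a[1],4),b[0][:5].round(2),round(b[1],4))
E
```

```text
45 0 [ 0.91  0.71  1.92 -1.22  0.64] 0.1435 [-0.07  0.57  2.08  2.97  0.3 ] 0.0
45 10 [ 0.84  0.66  1.96 -1.22  0.49] 0.1883 [-0.17  0.57  2.08  2.38  0.36] 0.0
45 20 [ 0.73  0.62  2.   -1.22  0.29] 0.216 [-0.26  0.58  2.04  1.94  0.45] 0.0
45 30 [ 0.64  0.6   2.04 -1.22  0.12] 0.2239 [-0.33  0.59  1.99  1.6   0.56] 0.0
45 40 [0.53 0.82 2.34 3.05 0.81] 0.0 [-0.38  0.61  1.91  1.36  0.69] 0.0
55 0 [ 0.99  0.76  1.86 -1.22  0.81] 0.2258 [-0.08  0.68  2.2   3.04  0.7 ] 0.0
55 10 [ 0.91  0.69  1.91 -1.22  0.64] 0.2841 [-0.21  0.68  2.19  2.66  0.71] 0.0
55 20 [ 0.78  0.62  1.97 -1.22  0.39] 0.3225 [-0.32  0.68  2.15  2.28  0.73] 0.0
55 30 [0.69 1.01 2.41 3.34 1.23] 0.0 [-0.4   0.68  2.08  1.93  0.77] 0.0
55 40 [0.52 1.04 2.45 3.05 1.31] 0.0 [-0.46  0.69  1.98  1.63  0.85] 0.0
60 0 [ 1.03  0.8   1.83 -1.22  0.91] 0.264 [-0.09  0.75  2.25  3.05  0.91] 0.0
60 10 [ 0.96  0.72  1.88 -1.22  0.73] 0.3294 [-0.22  0.75  2.24  2.7   0.91] 0.0
60 20 [ 0.82  0.63  1.95 -1.22  0.45] 0.3743 [-0.34  0.75  2.19  2.35  0.89] 0.0
60 30 [0.7  1.13 2.44 3.35 1.47] 0.0 [-0.43  0.74  2.11  2.02  0.9 ] 0.0
60 40 [0.51 1.17 2.49 3.04 1.56] 0.0 [-0.49  0.75  2.01  1.71  0.95] 0.0
65 0 [ 1.06  0.84  1.79 -1.22  1.  ] 0.3001 [-0.09  0.84  2.29  3.05  1.12] 0.0
65 10 [ 1.    0.76  1.84 -1.22  0.83] 0.3723 [-0.24  0.84  2.28  2.72  1.11] 0.0
65 20 [ 0.86  0.64  1.93 -1.22  0.54] 0.4247 [-0.37  0.82  2.22  2.39  1.06] 0.0
65 30 [0.71 1.24 2.46 3.38 1.68] 0.0 [-0.46  0.81  2.14  2.07  1.03] 0.0
65 40 [0.5  1.3  2.51 3.03 1.8 ] 0.0 [-0.52  0.8   2.03  1.77  1.05] 0.0
```

The kinematics now fit all four poses exactly. I'll simulate the row path for the tilt, because the wrist must swing j4 round to about π, and check joints and rates before moving.

```bash
cat >> h.py <<'E'
def pose(g,al,tau,off=.055):
    al,tau=np.radians(al),np.radians(tau)
    d=np.array([np.cos(al)*np.sin(tau),np.sin(al)*np.sin(tau),-np.cos(tau)]);x=np.array([-np.sin(al),np.cos(al),0])
    return np.array(g)+off*d,R.from_matrix(np.stack([x,np.cross(d,x),d],1))
def sim(t,Q,wps,show=1):
    # wps: (g,al,tau,n,mode) -> rows
    s=r.sense();j=s["joints"].copy();rows=[]
    for g,al,tau,n in wps:
        T,E=pose(g,al,tau);dt=(T-t)/n;dr=(E*Q.inv()).as_rotvec()/n
        rows.append((n,(dt*1000).round(1).tolist(),np.degrees(dr).round(2).tolist()))
        for i in range(n):
            t=t+dt;Q=R.from_rotvec(dr)*Q
            f=lambda q:np.r_[(fk2(q)[0]-t)*5,((fk2(q)[1]*R.from_euler('z',np.pi)).inv()*Q).as_rotvec()]
            q=least_squares(f,np.clip(j,lo+1e-3,hi-1e-3),bounds=(lo,hi))
            if show: print(n,i,q.x.round(2),"rate",(np.abs(q.x-j)*8/np.array([1.89,1.89,2.57,3.01,3.01,3.01])/.7).max().round(2),"err",(q.cost**.5).round(4))
            j=q.x
    for a in rows: print(a)
    return t,Q,j
E
python3 - <<'E'
from h import *
s=r.sense()
sim(s["tool_pos"],R.from_rotvec(s["ee_rot"]),[([.45,-.03,.40],35,25,5),([.45,-.03,.32],35,55,6),([.32,.20,.25],26,55,6),([.317,.292,.048],26,55,6)])
E
```

```text
5 0 [ 0.14 -0.15  1.72  0.1   1.21 -1.85] rate 1.07 err 0.0
5 1 [-0.04 -0.15  1.74  0.19  1.21 -2.1 ] rate 1.08 err 0.0
5 2 [-0.21 -0.13  1.74  0.28  1.23 -2.34] rate 1.02 err 0.0
5 3 [-0.36 -0.09  1.73  0.35  1.25 -2.56] rate 0.91 err 0.0
5 4 [-0.49 -0.04  1.71  0.4   1.29 -2.74] rate 0.77 err 0.0
6 0 [-0.55 -0.04  1.78  0.51  1.23 -2.87] rate 0.47 err 0.0
6 1 [-0.62 -0.04  1.86  0.63  1.18 -3.01] rate 0.54 err 0.0
6 2 [-0.65 -0.03  1.91  0.7   1.13 -3.08] rate 0.29 err 0.0298
6 3 [-0.65 -0.02  1.94  0.74  1.09 -3.08] rate 0.18 err 0.0846
6 4 [-0.64 -0.02  1.97  0.78  1.04 -3.08] rate 0.17 err 0.1404
6 5 [-0.63 -0.01  2.    0.82  1.   -3.08] rate 0.16 err 0.1972
6 0 [-0.56 -0.07  2.11  0.86  0.89 -3.08] rate 0.46 err 0.1843
6 1 [-0.46 -0.12  2.2   0.91  0.77 -3.08] rate 0.57 err 0.1681
6 2 [-0.33 -0.15  2.3   0.99  0.63 -3.08] rate 0.78 err 0.1495
6 3 [-0.16 -0.16  2.37  1.1   0.46 -3.08] rate 1.08 err 0.1313
6 4 [ 0.08 -0.14  2.42  1.26  0.26 -3.08] rate 1.42 err 0.1197
6 5 [ 0.3  -0.11  2.43  1.41  0.12 -3.08] rate 1.3 err 0.1237
6 0 [ 0.33 -0.02  2.42  1.42  0.12 -3.08] rate 0.53 err 0.1777
6 1 [ 0.36  0.07  2.39  1.44  0.12 -3.08] rate 0.55 err 0.2305
6 2 [ 0.39  0.16  2.36  1.46  0.12 -3.08] rate 0.57 err 0.2805
6 3 [ 0.42  0.26  2.33  1.48  0.12 -3.08] rate 0.57 err 0.3268
6 4 [ 0.45  0.35  2.29  1.5   0.12 -3.08] rate 0.57 err 0.3688
6 5 [ 0.48  0.44  2.25  1.53  0.12 -3.08] rate 0.56 err 0.4065
(5, [14.3, -42.8, -4.3], [0.49, -0.88, 2.95])
(6, [3.0, 2.1, -10.3], [2.87, -4.1, 0.0])
(6, [-21.1, 37.3, -11.7], [0.0, 0.0, -1.5])
(6, [-0.5, 15.3, -33.7], [0.0, 0.0, 0.0])
```

```bash
sed -i 's/x=np.array(\[-np.sin(al),np.cos(al),0\])/x=-np.array([-np.sin(al),np.cos(al),0])/' h.py
sed -i 's/def sim(t,Q,wps,show=1):/def sim(t,Q,wps,show=1,j0=None):/; s/s=r.sense();j=s\["joints"\].copy();rows=\[\]/s=r.sense();j=(s["joints"] if j0 is None else j0).copy();rows=[]/' h.py
python3 - <<'E'
from h import *
s=r.sense();Q=R.from_rotvec(s["ee_rot"]);t=s["tool_pos"]
d=Q.as_matrix()[:,2];print(d*10.5)
t2=t+np.array([60,-200,20])/1000;Q2=R.from_rotvec(np.radians(10.5)*17*d)*Q
f=lambda q:np.r_[(fk2(q)[0]-t2)*5,((fk2(q)[1]*R.from_euler('z',np.pi)).inv()*Q2).as_rotvec()]
q=least_squares(f,[-.3,-.1,1.7,.2,1.2,1.3],bounds=(lo,hi));print(q.x,q.cost)
sim(t2,Q2,[([.45,-.03,.32],35,55,6),([.37,.10,.26],30,55,6),([.317,.292,.20],26,55,6),([.317,.292,.048],26,55,5)],j0=q.x)
E
```

```text
[ 3.37200925  1.22135087 -9.86852855]
[-0.31878892 -0.09741744  1.61590523  0.21808715  1.35000763  0.85342312] 1.8511647512244146e-19
6 0 [-0.41 -0.12  1.72  0.35  1.25  0.68] rate 0.66 err 0.0
6 1 [-0.51 -0.12  1.81  0.49  1.17  0.47] rate 0.79 err 0.0
6 2 [-0.62 -0.1   1.91  0.66  1.11  0.23] rate 0.91 err 0.0
6 3 [-0.72 -0.05  2.    0.83  1.09 -0.03] rate 1.0 err 0.0
6 4 [-0.81  0.02  2.08  0.98  1.1  -0.31] rate 1.04 err 0.0
6 5 [-0.88  0.12  2.16  1.12  1.14 -0.58] rate 1.05 err 0.0
6 0 [-0.87  0.11  2.23  1.16  1.09 -0.63] rate 0.31 err 0.0
6 1 [-0.85  0.1   2.3   1.21  1.05 -0.68] rate 0.31 err 0.0
6 2 [-0.83  0.09  2.37  1.27  1.01 -0.74] rate 0.31 err 0.0
6 3 [-0.79  0.09  2.44  1.35  0.96 -0.82] rate 0.32 err 0.0
6 4 [-0.75  0.1   2.51  1.45  0.91 -0.91] rate 0.41 err 0.0
6 5 [-0.69  0.13  2.59  1.61  0.87 -1.05] rate 0.59 err 0.0
6 0 [-0.49  0.21  2.67  1.94  0.84 -1.26] rate 1.26 err 0.0
6 1 [-0.2   0.22  2.67  2.28  0.76 -1.33] rate 1.79 err 0.0169
6 2 [ 0.13  0.27  2.67  2.71  0.75 -1.47] rate 1.96 err 0.0248
6 3 [ 0.42  0.37  2.67  3.09  0.83 -1.57] rate 1.79 err 0.0216
6 4 [ 0.66  0.48  2.67  3.34  0.96 -1.57] rate 1.42 err 0.0075
6 5 [ 0.84  0.53  2.62  3.53  0.97 -1.57] rate 1.14 err 0.0
5 0 [ 0.86  0.72  2.67  3.5   1.18 -1.47] rate 1.15 err 0.01
5 1 [ 0.89  0.84  2.67  3.53  1.27 -1.42] rate 0.74 err 0.0319
5 2 [ 0.91  0.97  2.67  3.55  1.37 -1.36] rate 0.82 err 0.0482
5 3 [ 0.94  1.12  2.67  3.58  1.5  -1.29] rate 0.9 err 0.0579
5 4 [ 0.95  1.28  2.67  3.6   1.65 -1.21] rate 0.98 err 0.0597
(6, [4.9, -0.2, -17.2], [2.87, -5.1, 2.19])
(6, [-13.0, 21.1, -10.0], [0.0, 0.0, -0.83])
(6, [-8.6, 31.5, -10.0], [0.0, -0.0, -0.67])
(5, [0.0, 0.0, -30.4], [0.0, -0.0, -0.0])
```

```bash
sed -i 's/off=.055/off=.051/g' h.py
python3 - <<'E'
from h import *
s=r.sense();Q=R.from_rotvec(s["ee_rot"]);t=s["tool_pos"]
d=Q.as_matrix()[:,2]
t2=t+np.array([102,-238,17])/1000;Q2=R.from_rotvec(np.radians(10.5)*17*d)*Q
f=lambda q:np.r_[(fk2(q)[0]-t2)*5,((fk2(q)[1]*R.from_euler('z',np.pi)).inv()*Q2).as_rotvec()]
q=least_squares(f,[-.3,-.1,1.7,.2,1.2,1.3],bounds=(lo,hi));print(q.x,q.cost)
t,Q,j=sim(t2,Q2,[([.50,-.05,.33],35,60,8),([.46,.16,.26],28,60,9),([.426,.3455,.19],26,60,10),([.426,.3455,.048],26,60,6)],j0=q.x)
print("CARRY")
sim(t,Q,[([.426,.3455,.12],26,60,4),([.54,.03,.14],30,60,14),([.635,.03,.13],30,60,4)],j0=j)
E
```

```text
[-0.37872218 -0.01281255  1.54614917  0.23465839  1.34897988  0.79020323] 3.2580535572023534e-30
8 0 [-0.44 -0.03  1.62  0.34  1.27  0.67] rate 0.47 err 0.0
8 1 [-0.51 -0.03  1.7   0.45  1.2   0.52] rate 0.55 err 0.0
8 2 [-0.58 -0.03  1.77  0.58  1.14  0.36] rate 0.63 err 0.0
8 3 [-0.65 -0.01  1.84  0.72  1.11  0.17] rate 0.69 err 0.0
8 4 [-0.71  0.02  1.91  0.85  1.1  -0.02] rate 0.74 err 0.0
8 5 [-0.77  0.07  1.97  0.99  1.1  -0.22] rate 0.77 err 0.0
8 6 [-0.82  0.13  2.03  1.11  1.12 -0.43] rate 0.77 err 0.0
8 7 [-0.86  0.21  2.08  1.22  1.16 -0.63] rate 0.76 err 0.0
9 0 [-0.82  0.2   2.14  1.27  1.11 -0.66] rate 0.25 err 0.0
9 1 [-0.78  0.19  2.19  1.33  1.06 -0.7 ] rate 0.27 err 0.0
9 2 [-0.72  0.19  2.25  1.4   1.01 -0.74] rate 0.32 err 0.0
9 3 [-0.66  0.19  2.3   1.49  0.95 -0.8 ] rate 0.37 err 0.0
9 4 [-0.59  0.2   2.34  1.6   0.9  -0.86] rate 0.44 err 0.0
9 5 [-0.51  0.21  2.39  1.73  0.85 -0.94] rate 0.51 err 0.0
9 6 [-0.41  0.23  2.43  1.89  0.82 -1.04] rate 0.61 err 0.0
9 7 [-0.3   0.26  2.46  2.08  0.79 -1.15] rate 0.71 err 0.0
9 8 [-0.17  0.29  2.49  2.29  0.78 -1.26] r
[... 1931 characters left out ...]
-1.77] rate 0.56 err 0.0
14 9 [-0.31  0.85  2.52  2.4   1.21 -1.75] rate 0.51 err 0.0
14 10 [-0.39  0.82  2.48  2.31  1.15 -1.7 ] rate 0.46 err 0.0
14 11 [-0.45  0.79  2.44  2.21  1.1  -1.65] rate 0.41 err 0.0
14 12 [-0.51  0.76  2.39  2.11  1.05 -1.58] rate 0.36 err 0.0
14 13 [-0.57  0.74  2.35  2.02  1.02 -1.51] rate 0.36 err 0.0
4 0 [-0.53  0.73  2.29  2.02  0.99 -1.45] rate 0.26 err 0.0
4 1 [-0.49  0.73  2.23  2.02  0.96 -1.38] rate 0.26 err 0.0
4 2 [-0.46  0.73  2.17  2.02  0.93 -1.32] rate 0.25 err 0.0
4 3 [-0.44  0.74  2.12  2.01  0.9  -1.27] rate 0.25 err 0.0
(4, [0.0, -0.0, 18.0], [-0.0, -0.0, 0.0])
(14, [8.0, -22.3, 1.4], [-0.0, -0.0, 0.29])
(4, [23.7, 0.0, -2.5], [0.0, 0.0, -0.0])
```

>>> arm_command(targets=[[[6,-14,1,3.4,1.2,-9.9,91],[6,-14,1,3.4,1.2,-9.9,91],[6,-14,1,3.4,1.2,-9.9,91],[6,-14,1,3.4,1.2,-9.9,91],[6,-14,1,3.4,1.2,-9.9,91],[6,-14,1,3.4,1.2,-9.9,91],[6,-14,1,3.4,1.2,-9.9,91],[6,-14,1,3.4,1.2,-9.9,91],[6,-14,1,3.4,1.2,-9.9,91],[6,-14,1,3.4,1.2,-9.9,91],[6,-14,1,3.4,1.2,-9.9,91],[6,-14,1,3.4,1.2,-9.9,91]]])

```text
clock: 14.72
tool_pos: [0.4733, 0.0295, 0.385]
ee_rot: [-2.913, 0.424, -0.46]
contact_force: [-0.4, -0.4, -0.3]
gripper_width: 0.0914
```

>>> arm_command(targets=[[[6,-14,1,3.4,1.2,-9.9,91],[6,-14,1,3.4,1.2,-9.9,91],[6,-14,1,3.4,1.2,-9.9,91],[6,-14,1,3.4,1.2,-9.9,91],[6,-14,1,3.4,1.2,-9.9,91],[0,0,0,0,0,0,91]]])

```text
clock: 15.48
tool_pos: [0.5033, -0.0407, 0.3898]
ee_rot: [-2.346, 1.612, -0.296]
contact_force: [0.3, 0.2, 1.0]
gripper_width: 0.0911
```

```bash
python3 - <<'E'
from h import *
s=r.sense();print(s["clock"],s["tool_pos"],s["joints"].round(2),R.from_rotvec(s["ee_rot"]).as_matrix().round(3).tolist())
sim(s["tool_pos"],R.from_rotvec(s["ee_rot"]),[([.50,-.05,.33],35,60,9),([.46,.16,.26],28,60,9),([.426,.3455,.19],26,60,10)],show=0)
E
```

```text
15.475 [ 0.50332753 -0.04071632  0.38976409] [-0.37 -0.01  1.54  0.23  1.35  0.81] [[0.357, -0.877, 0.322], [-0.934, -0.339, 0.112], [0.011, -0.341, -0.94]]
(9, [3.7, 1.8, -9.5], [2.15, -3.91, 1.52])
(9, [-4.1, 22.8, -7.8], [-0.0, -0.0, -0.78])
(10, [-3.3, 18.4, -7.0], [-0.0, -0.0, -0.2])
```

>>> arm_command(targets=[[[3.7,1.8,-9.5,2.15,-3.91,1.52,91],[3.7,1.8,-9.5,2.15,-3.91,1.52,91],[3.7,1.8,-9.5,2.15,-3.91,1.52,91],[3.7,1.8,-9.5,2.15,-3.91,1.52,91],[3.7,1.8,-9.5,2.15,-3.91,1.52,91],[3.7,1.8,-9.5,2.15,-3.91,1.52,91],[3.7,1.8,-9.5,2.15,-3.91,1.52,91],[3.7,1.8,-9.5,2.15,-3.91,1.52,91],[3.7,1.8,-9.5,2.15,-3.91,1.52,91]]])

```text
clock: 16.6
tool_pos: [0.5363, -0.0234, 0.3049]
ee_rot: [-1.905, 0.984, -0.579]
contact_force: [1.1, 0.5, -0.5]
gripper_width: 0.0909
```

>>> arm_command(targets=[[[-4.1,22.8,-7.8,0,0,-0.78,91],[-4.1,22.8,-7.8,0,0,-0.78,91],[-4.1,22.8,-7.8,0,0,-0.78,91],[-4.1,22.8,-7.8,0,0,-0.78,91],[-4.1,22.8,-7.8,0,0,-0.78,91],[-4.1,22.8,-7.8,0,0,-0.78,91],[-4.1,22.8,-7.8,0,0,-0.78,91],[-4.1,22.8,-7.8,0,0,-0.78,91],[-4.1,22.8,-7.8,0,0,-0.78,91],[0,0,0,0,0,0,91]]])

```text
clock: 17.85
tool_pos: [0.4982, 0.1842, 0.234]
ee_rot: [-1.857, 1.107, -0.644]
contact_force: [-0.0, 1.2, 0.2]
gripper_width: 0.0911
```

```bash
python3 - <<'E'
from h import *
s=r.sense();print(s["clock"],s["tool_pos"],s["joints"].round(2),R.from_rotvec(s["ee_rot"]).as_matrix().round(3).tolist())
sim(s["tool_pos"],R.from_rotvec(s["ee_rot"]),[([.426,.3455,.19],26,60,10),([.426,.3455,.048],26,60,6)],show=0)
E
```

```text
17.85 [0.49816172 0.18420092 0.23400701] [-0.16  0.3   2.49  2.3   0.78 -1.27] [[0.474, -0.439, 0.764], [-0.881, -0.239, 0.409], [0.003, -0.866, -0.499]]
(10, [-3.2, 18.1, -7.0], [0.01, 0.01, -0.23])
(6, [0.0, -0.0, -23.7], [0.0, -0.0, -0.0])
```

The arm follows the planned branch. I'll go above the pot, then check its centre and handle yaw from the scene and top cameras.

>>> arm_command(targets=[[[-3.2,18.1,-7,0,0,-0.23,91],[-3.2,18.1,-7,0,0,-0.23,91],[-3.2,18.1,-7,0,0,-0.23,91],[-3.2,18.1,-7,0,0,-0.23,91],[-3.2,18.1,-7,0,0,-0.23,91],[-3.2,18.1,-7,0,0,-0.23,91],[-3.2,18.1,-7,0,0,-0.23,91],[-3.2,18.1,-7,0,0,-0.23,91],[-3.2,18.1,-7,0,0,-0.23,91],[-3.2,18.1,-7,0,0,-0.23,91],[0,0,0,0,0,0,91]]])

```text
clock: 19.23
tool_pos: [0.4677, 0.3644, 0.1651]
ee_rot: [-1.834, 1.149, -0.668]
contact_force: [0.7, 0.2, 0.1]
gripper_width: 0.0908
```

```bash
python3 - <<'E'
from h import *
s=r.sense();M=R.from_rotvec(s["ee_rot"]).as_matrix();print(s["clock"],s["tool_pos"],"grasp",s["tool_pos"]-.051*M[:,2],M[:,2],s["contact_force"])
c=cap("scene");W=pts(c);h=cv2.cvtColor(c["color"],cv2.COLOR_RGB2HSV).astype(int)
b=(h[...,0]>98)&(h[...,0]<125)&(h[...,1]>120)&(abs(W[...,0]-.426)<.06)&(abs(W[...,1]-.3455)<.06);P=W[b];print("pot",P.min(0),P.max(0))
o=cv2.resize(c["color"][150:270,380:500,::-1],None,fx=4,fy=4);
c=cap("wrist");save(c,"w4.png")
cv2.imwrite("pics/k1.png",np.hstack([o[:, :320],cv2.resize(c["color"][:,:,::-1],(480,480)) ]))
E
```

```text
19.225 [0.46768232 0.36444607 0.16505399] grasp [0.42781732 0.34521765 0.1903927 ] [ 0.78166649  0.37702793 -0.49683744] [0.70019969 0.2487513  0.0649915 ]
pot [0.39633713 0.31528094 0.00568503] [0.45893189 0.37333549 0.07922911]
```

View pics/k1.png

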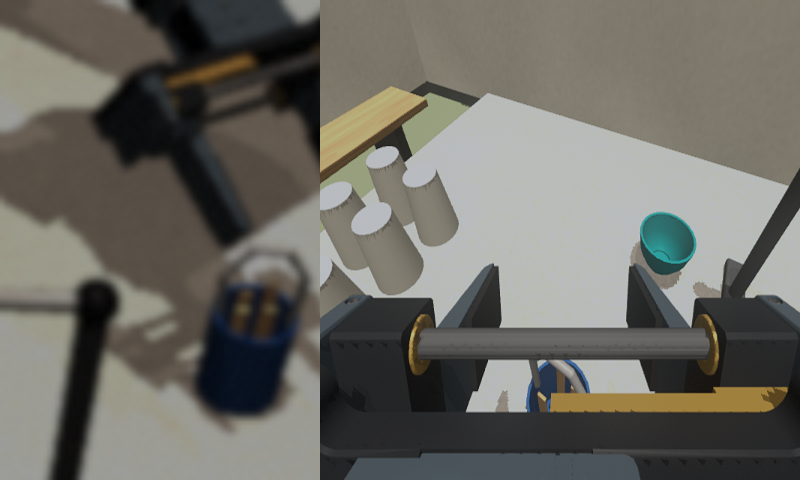

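The pot is centred between the open fingers, at (560,385) in the wrist half of the picture. I'll descend and grip.

>>> arm_command(targets=[[[-1,0,-23.5,0,0,0,91],[0,0,-23.5,0,0,0,91],[0,0,-23.5,0,0,0,91],[0,0,-23.5,0,0,0,91],[0,0,-23.5,0,0,0,91],[0,0,-22.5,0,0,0,91],[0,0,0,0,0,0,91],[0,0,0,0,0,0,50],[0,0,0,0,0,0,50],[0,0,0,0,0,0,50],[0,0,0,0,0,0,50],[0,0,0,0,0,0,50]]], newtons=20)

```text
clock: 20.82
tool_pos: [0.4663, 0.3629, 0.0257]
ee_rot: [-1.832, 1.152, -0.669]
contact_force: [-1.3, -0.3, 7.1]
gripper_width: 0.0626
```

```bash
cat >> h.py <<'E'
def potst(x,y,dx=.07):
    for n in("scene","top"):
        c=cap(n);W=pts(c);h=cv2.cvtColor(c["color"],cv2.COLOR_RGB2HSV).astype(int)
        n0=(abs(W[...,0]-x)<dx)&(abs(W[...,1]-y)<.07)
        b=(h[...,0]>98)&(h[...,0]<125)&(h[...,1]>120)&n0;P=W[b]
        if len(P)>3: print(n,"pot",len(P),np.quantile(P,.01,axis=0).round(3),np.quantile(P,.99,axis=0).round(3))
    return c
E
python3 - <<'E'
from h import *
s=r.sense();M=R.from_rotvec(s["ee_rot"]).as_matrix();print(s["clock"],s["gripper_width"],"grasp",s["tool_pos"]-.051*M[:,2],s["contact_force"],s["joints"].round(2))
potst(.426,.3455)
E
```

```text
20.825 0.06260257747630724 grasp [0.4263414  0.34377696 0.05103886] [-1.28910927 -0.28894429  7.13113319] [ 0.7   1.12  2.46  3.37  1.48 -1.46]
scene pot 387 [0.4   0.313 0.009] [0.461 0.38  0.477]
top pot 400 [ 0.398  0.312 -0.002] [0.457 0.371 0.501]
```

>>> arm_command(targets=[[[0,0,0,0,0,0,50],[0,0,8,0,0,0,50],[0,0,18,0,0,0,50],[0,0,23,0,0,0,50],[0,0,23,0,0,0,50],[0,0,0,0,0,0,50]]])

```text
clock: 21.68
tool_pos: [0.4661, 0.3627, 0.0988]
ee_rot: [-1.831, 1.152, -0.669]
contact_force: [-0.2, -0.6, -1.7]
gripper_width: 0.0627
```

```bash
cat >> h.py <<'E'
def crown(x,y,z,dz=.022,q=1):
    for n in("scene","top"):
        c=cap(n);W=pts(c);P=W[(abs(W[...,0]-x)<.03)&(abs(W[...,1]-y)<.045)&(abs(W[...,2]-z)<dz)&(c["color"].max(-1)<255)]
        if len(P)>5: print(n,"crown",len(P),P.min(0).round(3),P.max(0).round(3),"med",np.median(P,0).round(3),"slope",np.polyfit(P[:,1],P[:,0],1)[0].round(3))
    return c
E
python3 - <<'E'
from h import *
s=r.sense();M=R.from_rotvec(s["ee_rot"]).as_matrix();print(s["clock"],s["gripper_width"],"grasp",s["tool_pos"]-.051*M[:,2],s["contact_force"],s["joints"].round(2),np.degrees(np.arctan2(M[1,2],M[0,2])))
potst(.426,.3455);crown(.426,.345,.123+.08,.022)
t,Q,j=sim(s["tool_pos"],R.from_rotvec(s["ee_rot"]),[([.54,.03,.14],30,60,14)],show=0)
E
```

```text
21.675 0.0626729264086794 grasp [0.42614235 0.3435874  0.12417531] [-0.20762656 -0.58262585 -1.66931785] [ 0.7   0.86  2.46  3.38  1.22 -1.52] 25.59424631166727
scene pot 371 [0.398 0.313 0.081] [0.46  0.373 0.151]
top pot 434 [0.398 0.306 0.071] [0.456 0.372 0.158]
scene crown 80 [0.396 0.3   0.181] [0.436 0.37  0.21 ] med [0.429 0.339 0.2  ] slope 0.188
top crown 79 [0.396 0.3   0.182] [0.433 0.373 0.215] med [0.428 0.333 0.206] slope 0.218
(14, [8.0, -22.2, 1.1], [-0.0, 0.02, 0.31])
```

>>> arm_command(targets=[[[4,-11,1,0,0,0.2,50],[8,-22,1,0,0,0.3,50],[8,-22,1,0,0,0.3,50],[8,-22,1,0,0,0.3,50],[8,-22,1,0,0,0.3,50],[8,-22,1,0,0,0.3,50],[8,-22,1,0,0,0.3,50],[8,-22,1,0,0,0.3,50],[8,-22,1,0,0,0.3,50],[8,-22,1,0,0,0.3,50],[8,-22,1,0,0,0.3,50],[8,-22,1,0,0,0.3,50]]])

```text
clock: 23.38
tool_pos: [0.5581, 0.1087, 0.1076]
ee_rot: [-1.861, 1.095, -0.632]
contact_force: [0.0, 0.7, -1.6]
gripper_width: 0.0625
```

>>> arm_command(targets=[[[8,-22,1,0,0,0.3,50],[8,-22,1,0,0,0.3,50],[6,-15,1,0,0,0.3,50],[0,0,0,0,0,0,50]]])

```text
clock: 23.88
tool_pos: [0.5807, 0.0494, 0.1111]
ee_rot: [-1.867, 1.079, -0.626]
contact_force: [-0.7, -0.6, -1.6]
gripper_width: 0.0626
```

```bash
python3 - <<'E'
from h import *
s=r.sense();M=R.from_rotvec(s["ee_rot"]).as_matrix();g=s["tool_pos"]-.051*M[:,2];print(s["clock"],s["gripper_width"],"grasp",g,s["contact_force"],s["joints"].round(2),np.degrees(np.arctan2(M[1,2],M[0,2])))
potst(g[0],g[1])
for n in("scene","top"):
    c=cap(n);W=pts(c);h=cv2.cvtColor(c["color"],cv2.COLOR_RGB2HSV).astype(int)
    P=W[(abs(W[...,0]-g[0])<.03)&(abs(W[...,1]-g[1])<.024)&(W[...,2]>g[2]+.066)&(W[...,2]<g[2]+.1)];
    if len(P)>5: print(n,"crown",len(P),P.min(0).round(4),P.max(0).round(4),np.median(P,0).round(4),np.polyfit(P[:,1],P[:,0],1).round(3))
    if n=="scene":
        o=cv2.resize(c["color"][190:290,270:370,::-1],None,fx=5,fy=5)
redprof(.17,.34,.03,.03,.655,.05)
c=cap("wrist");cv2.imwrite("pics/k2.png",np.hstack([cv2.resize(o,(400,400)),cv2.resize(c["color"][:,:,::-1],(400,400))]))
E
```

```text
23.875 0.06263648089522611 grasp [0.54232519 0.02741569 0.13651153] [-0.71816771 -0.62634281 -1.60653146] [-0.57  0.75  2.34  2.02  1.03 -1.52] 29.883303476906153
scene pot 204 [ 0.518 -0.002  0.094] [0.575 0.058 0.164]
top pot 13 [0.485 0.017 0.147] [0.566 0.052 0.727]
scene crown 24 [0.5386 0.0082 0.2156] [0.5466 0.0471 0.2251] [0.5434 0.0178 0.2222] [-0.059  0.544]
342 [0.636 0.022 0.198] [0.681 0.04  0.321] [0.669 0.031 0.257]
194 0.675 0.676 0.029
206 0.674 0.679 0.029
218 0.671 0.675 0.029
230 0.664 0.67 0.031
242 0.657 0.663 0.031
254 0.651 0.656 0.031
266 0.653 0.653 0.029
290 0.678 0.681 0.03
302 0.675 0.68 0.029
314 0.648 0.674 0.031
326 0.654 0.661 0.033
```

View pics/k2.png

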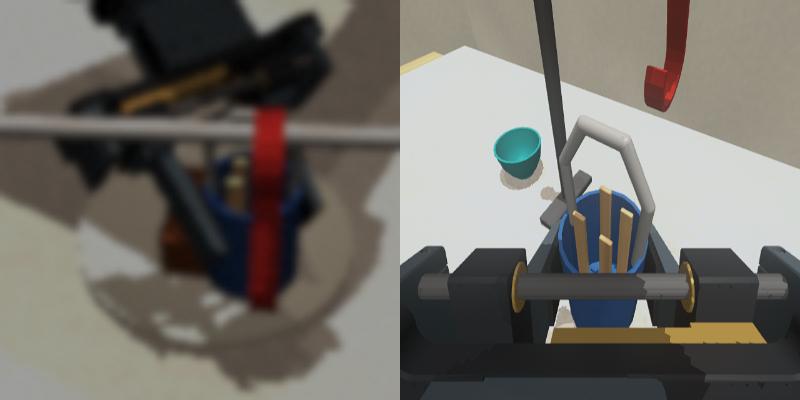

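In the wrist view, the handle crown (575–630, 120–137) and the hook's lower bend with its tip (660,90) are both clear, so I can measure one relative to the other with the wrist depth.

```bash
cat >> h.py <<'E'
def rel():
    s=r.sense();M=R.from_rotvec(s["ee_rot"]).as_matrix();g=s["tool_pos"]-.051*M[:,2];print("t",s["clock"],"grasp",g.round(4),"F",s["contact_force"].round(2),"w",round(s["gripper_width"],4))
    c=cap("wrist");W=pts(c);h=cv2.cvtColor(c["color"],cv2.COLOR_RGB2HSV).astype(int)
    red=((h[...,0]<6)|(h[...,0]>174))&(h[...,1]>130)&(abs(W[...,1]-.03)<.06)&(W[...,0]<.72)&(W[...,0]>.58);P=W[red];print("red",len(P))
    for z in range(176,300,6):
        Q=P[abs(P[:,2]*1000-z)<3]
        if len(Q)>2: print(z,"x",Q[:,0].min().round(4),Q[:,0].max().round(4),"y",Q[:,1].min().round(4),Q[:,1].max().round(4))
    m=(h[...,1]<60)&(abs(W[...,0]-g[0])<.03)&(abs(W[...,1]-g[1])<.04)&(W[...,2]>g[2]+.05)&(W[...,2]<g[2]+.11);P=W[m];print("handle",len(P),P.min(0).round(4),P.max(0).round(4))
    T=P[P[:,2]>P[:,2].max()-.006];print("crown",len(T),T.mean(0).round(4),T.min(0).round(4),T.max(0).round(4),"slope",np.polyfit(T[:,1],T[:,0],1)[0].round(3),"all",np.polyfit(P[:,1],P[:,0],1)[0].round(3))
    return c
E
python3 - <<'E'
from h import *
rel()
E
```

```text
t 24.175 grasp [0.5413 0.0294 0.1368] F [-0.56 -0.8  -1.33] w 0.0624
red 4584
182 x 0.639 0.6672 y 0.0246 0.0337
188 x 0.6351 0.6714 y 0.0244 0.0355
194 x 0.6284 0.6752 y 0.0242 0.0418
200 x 0.6274 0.6759 y 0.0241 0.0424
206 x 0.6265 0.676 y 0.0241 0.0426
212 x 0.6274 0.6756 y 0.024 0.0427
218 x 0.6646 0.6741 y 0.0242 0.0404
224 x 0.6615 0.6699 y 0.0245 0.0405
230 x 0.6586 0.6663 y 0.0245 0.0409
236 x 0.6559 0.6651 y 0.0246 0.0407
242 x 0.6537 0.6601 y 0.0247 0.0406
handle 5627 [ 0.5114 -0.0103  0.1868] [0.5441 0.0612 0.2257]
crown 2087 [0.539  0.0283 0.2229] [0.5363 0.0126 0.2197] [0.5436 0.047  0.2257] slope 0.009 all 0.028
```

Hook bend centre is x≈0.651, y≈0.0335, tip top z≈0.213. The crown axis is at (0.541, 0.030, 0.222). I'll lower 4 mm, so both tip/wire and stirrer/bend clear, shift y +3, and advance over the tip.

>>> arm_command(targets=[[[10,1,-2,0,0,0,50],[20,1,-2,0,0,0,50],[20,1,0,0,0,0,50],[15,0,0,0,0,0,50],[10,0,0,0,0,0,50],[0,0,0,0,0,0,50]]])

```text
clock: 24.98
tool_pos: [0.6555, 0.0539, 0.1077]
ee_rot: [-1.869, 1.076, -0.625]
contact_force: [-0.4, -0.0, -1.6]
gripper_width: 0.0624
```

```bash
python3 - <<'E'
from h import *
rel()
E
```

```text
t 24.975 grasp [0.6172 0.0318 0.1332] F [-0.41 -0.04 -1.59] w 0.0624
red 7784
182 x 0.6374 0.6656 y 0.0245 0.0325
188 x 0.6326 0.6728 y 0.0243 0.0407
194 x 0.6284 0.6764 y 0.0242 0.0415
200 x 0.628 0.6774 y 0.024 0.0422
206 x 0.6277 0.6767 y 0.0238 0.0402
212 x 0.618 0.6753 y 0.0153 0.042
218 x 0.6651 0.6733 y 0.0242 0.0406
224 x 0.6618 0.6704 y 0.0241 0.0404
230 x 0.6589 0.6669 y 0.0243 0.0408
236 x 0.6555 0.6636 y 0.0245 0.0411
242 x 0.6524 0.6611 y 0.0247 0.0414
248 x 0.649 0.6581 y 0.0248 0.0417
254 x 0.6475 0.6544 y 0.0251 0.0418
handle 5667 [ 0.5873 -0.0081  0.1832] [0.6371 0.0637 0.222 ]
crown 2088 [0.6148 0.0309 0.2192] [0.612  0.0152 0.216 ] [0.6194 0.0499 0.222 ] slope 0.014 all 0.032
```

>>> arm_command(targets=[[[8,0,0,0,0,0,50],[8,0,0,0,0,0,50],[7,0,0,0,0,0,50],[0,0,0,0,0,0,50]]])

```text
clock: 25.52
tool_pos: [0.6786, 0.0536, 0.1078]
ee_rot: [-1.868, 1.077, -0.626]
contact_force: [0.2, -0.0, -1.9]
gripper_width: 0.0624
```

```bash
python3 - <<'E'
from h import *
rel()
E
```

```text
t 25.525 grasp [0.6403 0.0315 0.1332] F [ 0.23 -0.01 -1.9 ] w 0.0624
red 12230
182 x 0.6377 0.6642 y 0.0248 0.0412
188 x 0.632 0.6715 y 0.0245 0.0422
194 x 0.6287 0.6747 y 0.024 0.042
200 x 0.6276 0.6763 y 0.0238 0.0425
206 x 0.6269 0.6765 y 0.0239 0.0427
212 x 0.6278 0.6758 y 0.0237 0.0427
218 x 0.6655 0.6727 y 0.0239 0.0406
224 x 0.6623 0.6696 y 0.0242 0.0408
230 x 0.659 0.6666 y 0.0243 0.041
236 x 0.656 0.6647 y 0.0245 0.0415
242 x 0.6526 0.6606 y 0.0245 0.0419
248 x 0.6497 0.6578 y 0.0246 0.0421
254 x 0.6457 0.6545 y 0.0248 0.042
260 x 0.6456 0.6512 y 0.0249 0.0378
handle 5652 [ 0.6104 -0.0085  0.1832] [0.668  0.0634 0.2219]
crown 2130 [0.6379 0.0306 0.2192] [0.6352 0.0153 0.2159] [0.6423 0.0497 0.2219] slope 0.008 all 0.027
```

The crown is past the tip and the hook hasn't moved. Lowering into the bend.

>>> arm_command(targets=[[[4,1,-7,0,0,0,50],[4,0,-7,0,0,0,50],[4,0,-7,0,0,0,50],[0,0,-5,0,0,0,50],[0,0,-3,0,0,0,50],[0,0,0,0,0,0,50]]])

```text
clock: 26.32
tool_pos: [0.6899, 0.0546, 0.0783]
ee_rot: [-1.868, 1.078, -0.624]
contact_force: [-0.9, -0.3, -2.8]
gripper_width: 0.0624
```

```bash
python3 - <<'E'
from h import *
rel()
E
```

```text
t 26.325 grasp [0.6516 0.0325 0.1038] F [-0.89 -0.3  -2.8 ] w 0.0624
red 12777
182 x 0.6373 0.6671 y 0.0245 0.0389
188 x 0.6325 0.6728 y 0.024 0.0411
194 x 0.6285 0.6762 y 0.0239 0.0421
200 x 0.6272 0.677 y 0.0239 0.0406
206 x 0.6268 0.6768 y 0.0237 0.0428
212 x 0.6277 0.6758 y 0.0239 0.043
218 x 0.6649 0.6733 y 0.0239 0.041
224 x 0.6615 0.6703 y 0.024 0.0415
230 x 0.6605 0.6668 y 0.0241 0.0369
handle 4357 [ 0.6217 -0.0074  0.1538] [0.6634 0.0641 0.2121]
crown 8 [0.6306 0.0427 0.2096] [0.6292 0.0421 0.2083] [0.6332 0.0433 0.2121] slope 0.575 all 0.027
```

>>> arm_command(targets=[[[0,0,-1,0,0,0,50],[0,0,-1,0,0,0,50],[0,0,0,0,0,0,50]]])

```text
clock: 26.75
tool_pos: [0.6902, 0.0546, 0.0769]
ee_rot: [-1.868, 1.077, -0.625]
contact_force: [-0.6, 0.9, 1.9]
gripper_width: 0.0626
```

```bash
python3 - <<'E'
from h import *
for i in range(3):
    r.capture("top"); print(r.sense()["contact_force"].round(2))
rel()
E
```

```text
[0.4  0.03 2.12]
[ 0.76 -1.01  1.85]
[-0.01 -0.12  1.63]
t 26.9 grasp [0.6519 0.0325 0.1024] F [-0.01 -0.12  1.63] w 0.0627
red 12758
182 x 0.6375 0.6669 y 0.0245 0.0409
188 x 0.6324 0.6733 y 0.0225 0.0409
194 x 0.6288 0.6755 y 0.0238 0.0423
200 x 0.6274 0.6772 y 0.0237 0.0422
206 x 0.627 0.6764 y 0.0236 0.0431
212 x 0.6275 0.6759 y 0.0236 0.043
218 x 0.6645 0.6734 y 0.0236 0.0413
224 x 0.6616 0.6705 y 0.0241 0.041
handle 4435 [ 0.6221 -0.0074  0.1524] [0.6636 0.0649 0.2123]
crown 2 [0.6309 0.0423 0.2093] [0.6294 0.0419 0.2063] [0.6324 0.0427 0.2123] slope -3.883 all 0.026
```

The load has passed to the hook, with Fz going from −2 to +1.8 N. I'll open gently and withdraw horizontally along the tool's azimuth.

>>> arm_command(targets=[[[0,0,0,0,0,0,66],[0,0,0,0,0,0,70],[0,0,0,0,0,0,78],[0,0,0,0,0,0,91],[0,0,0,0,0,0,91],[0,0,0,0,0,0,91],[0,0,0,0,0,0,91],[-4,-2,0,0,0,0,91],[-9,-5,0,0,0,0,91],[-9,-5,0,0,0,0,91],[-9,-5,0,0,0,0,91],[0,0,0,0,0,0,91]]])

```text
clock: 28.45
tool_pos: [0.6585, 0.0368, 0.0764]
ee_rot: [-1.868, 1.079, -0.625]
contact_force: [0.6, 0.8, 0.5]
gripper_width: 0.0912
```

```bash
python3 - <<'E'
from h import *
rel(); potst(.652,.032)
E
```

```text
t 28.45 grasp [0.6202 0.0148 0.1019] F [0.58 0.77 0.46] w 0.0912
red 7236
182 x 0.6392 0.6692 y 0.0241 0.0337
188 x 0.6341 0.6743 y 0.0239 0.0407
194 x 0.6301 0.6774 y 0.0237 0.0428
200 x 0.6292 0.6789 y 0.0236 0.0428
206 x 0.6285 0.6793 y 0.0235 0.0431
212 x 0.6291 0.6773 y 0.0237 0.0428
218 x 0.6683 0.6745 y 0.0235 0.0402
handle 886 [ 0.5903 -0.0251  0.152 ] [0.6502 0.0537 0.196 ]
crown 4 [0.643  0.0271 0.1923] [0.6348 0.0259 0.1902] [0.65   0.0305 0.196 ] slope 2.07 all 0.329
scene pot 464 [0.625 0.005 0.06 ] [0.687 0.056 0.13 ]
top pot 13 [0.654 0.047 0.057] [0.678 0.058 0.131]
```

The pot hangs, with its rim at about 0.13 m and its base at about 0.05 m. I'll back well clear and look for motion.

>>> arm_command(targets=[[[-9,-5,0,0,0,0,91],[-13,-8,0,0,0,0,91],[-13,-8,0,0,0,0,91],[-17,-10,10,0,0,0,91],[-17,-10,20,0,0,0,91],[0,0,0,0,0,0,91],[0,0,0,0,0,0,91],[0,0,0,0,0,0,91],[0,0,0,0,0,0,91],[0,0,0,0,0,0,91],[0,0,0,0,0,0,91],[0,0,0,0,0,0,91]]])

```text
clock: 30.1
tool_pos: [0.5901, -0.0033, 0.1066]
ee_rot: [-1.869, 1.077, -0.625]
contact_force: [0.1, -0.9, -0.3]
gripper_width: 0.0913
```

```bash
python3 - <<'E'
from h import *
s=r.sense();print(s["clock"],s["tool_pos"],s["contact_force"])
def blue(c):
    W=pts(c);h=cv2.cvtColor(c["color"],cv2.COLOR_RGB2HSV).astype(int)
    b=(h[...,0]>98)&(h[...,0]<125)&(h[...,1]>120)&(abs(W[...,0]-.652)<.08)&(abs(W[...,1]-.03)<.08)&(W[...,2]>.03)
    v,u=np.where(b);P=W[b];print(r.sense()["clock"],len(u),u.mean().round(2),v.mean().round(2),P.min(0).round(3),P.max(0).round(3),np.median(P,0).round(3))
for i in range(8): c=cap("scene");blue(c)
redprof(.17,.34,.03,.03,.655,.05)
t=cap("top");W=pts(t);h=cv2.cvtColor(t["color"],cv2.COLOR_RGB2HSV).astype(int)
m=(h[...,0]>80)&(h[...,0]<97)&(h[...,1]>120)&(abs(W[...,0]-.675)<.08)&(abs(W[...,1]-.28)<.08);print("bowl",np.median(W[m],0))
m=(W[...,2]>.1)&(W[...,2]<.15)&(abs(W[...,0]-.66)<.06)&(abs(W[...,1]+.28)<.06);print("cups",np.median(W[m],0))
w=cap("wrist")
cv2.imwrite("pics/f.png",np.hstack([cv2.resize(c["color"][190:310,260:380,::-1],(400,400)),cv2.resize(w["color"][:,:,::-1],(400,400))]))
E
```

```text
30.1 [ 0.59007298 -0.00334672  0.10660378] [ 0.12190388 -0.92963393 -0.33126013]
30.15 453 334.56 293.36 [0.625 0.005 0.058] [0.688 0.057 0.131] [0.681 0.031 0.1  ]
30.2 448 334.56 293.53 [0.625 0.005 0.056] [0.689 0.057 0.132] [0.681 0.031 0.099]
30.25 450 334.55 293.29 [0.623 0.005 0.06 ] [0.688 0.057 0.132] [0.681 0.031 0.1  ]
30.3 449 334.57 293.45 [0.624 0.005 0.057] [0.687 0.057 0.131] [0.681 0.031 0.099]
30.35 451 334.51 293.35 [0.623 0.005 0.058] [0.687 0.057 0.131] [0.681 0.031 0.1  ]
30.4 453 334.49 293.42 [0.625 0.005 0.056] [0.687 0.057 0.13 ] [0.681 0.031 0.099]
30.45 447 334.55 293.44 [0.624 0.005 0.058] [0.688 0.057 0.131] [0.681 0.031 0.099]
30.5 452 334.54 293.39 [0.624 0.005 0.057] [0.688 0.057 0.131] [0.681 0.031 0.099]
309 [0.645 0.022 0.2  ] [0.681 0.038 0.322] [0.669 0.029 0.257]
194 0.677 0.677 0.032
206 0.677 0.68 0.029
218 0.67 0.677 0.029
230 0.664 0.671 0.029
242 0.657 0.664 0.029
254 0.653 0.657 0.031
266 0.653 0.653 0.026
290 0.678 0.681 0.029
302 0.676 0.681 0.029
314 0.651 0.674 0.031
326 0.655 0.665 0.029
bowl [0.67550966 0.28676777 0.0226533 ]
cups [ 0.66041961 -0.27762947  0.13438843]
```

View pics/f.png

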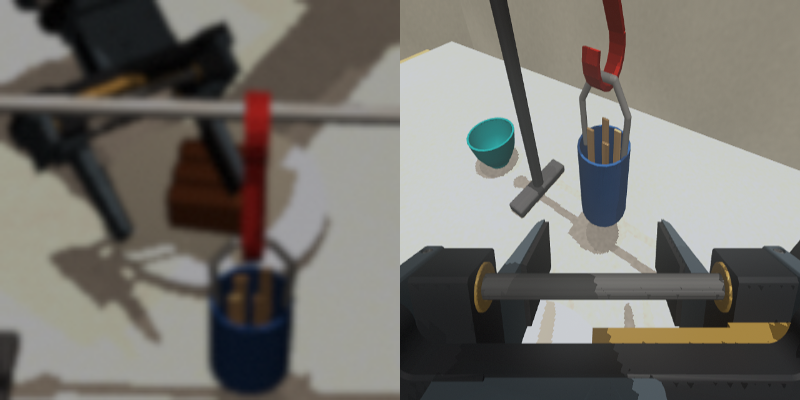

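The wrist view shows the crown in the hook's lower bend at (605,78) and the pot hanging upright at (605,180), clear of the table. The fingers at (535,265) and (680,265) touch nothing. The pot's pixel centroid moved by less than 0.3 px over 0.4 s, so it's still. Handing in.

```bash
python3 -c "
from workcell import r
print(r.job_done(), r.sense()['clock'])"
```

```text
the job is handed in; nothing more can be done
the job is handed in; nothing more can be done
```

I moved the red S-hook from the caddy bar to the chrome rail at y ≈ 0.03 m. I then hung the blue spoon pot by its handle crown in the hook's lower bend. The job was handed in at about 30.6 s of the 72 s; no verdict was reported.

**Last checks:**
- **Chain:** the wrist picture shows the crown in the lower bend and the pot upright. The hook's upper bend is on the rail, with its outer top at about 0.32 m.
- **Height:** the pot's rim is at about 0.13 m, so its underside is roughly 50 mm above the table.
- **Stillness:** the pot's image centroid moved less than 0.3 px over 0.4 s.
- **Robot:** the gripper was clear of everything, and the remaining force reading of about 1 N is within sensor noise.
- **Bystanders:** the bowl and cup stack measured within 2 mm of their starting positions. I checked the plate only by eye; it looked unmoved.

**What failed or disagreed:**
- **TCP position:** the reported TCP lies about 36–37 mm beyond the real fingertips. The scene and wrist depth images agreed on this. My first grip closed over the top of the hook's bend because of it, so I corrected for it and gripped again.
- **Refused move:** one move call was refused because a row exceeded the shift limit. Nothing moved.
- **Brief force:** the wrist read about 7 N upward for a moment while I was gripping the pot. I did not find the cause, and it was gone once the pot was lifted.

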